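# Check-weigh a batch of caps on the lockable spring scale

### The job

Check-weigh the batch of black caps on the work board: unlock the spring scale (push the red key fully into the brass lock, turn it a quarter turn clockwise to the stop, leave it in) and stand every cap in the weighing basket, shared between its two end bays so that it hangs level. Only then hang the basket by its crossbar on the twin hook, ease it down slowly until the spring carries it all, and let go for two seconds without a jolt so that the pointer settles. Then set the loaded basket back on the board, turn the key back to the locked stop and leave it in the lock; leave the screwdriver and the black dongle alone.

Things in the scene. Friction and masses are not known exactly. Their poses are not given: they have to be found in the camera images.
- scale: spring scale on a stand, fixed to the desk: grey base plate, aluminium column 291 mm high, white strip with marks, blue lock tower. Origin on the desk under the column; at yaw 0 its x axis points away from the robot, the hook reaches 145 mm to -x, the lock tower stands 150 mm to +y
- hook_seat (a point): where the crossbar's centre rests in the V of the moving twin hook (two 7 mm steel prongs, centred at y = +-16 mm, pointing to the scale's -x). 115 mm to the scale's -x of the column axis, 225 mm above the desk unloaded; axes as the scale's. The upturned tips end 27 mm to -x, 18 mm above it: the bar's centre must pass 25 mm or more above the seat. Near the column the prongs rise 10 mm above it
- carriage (a joint): downward travel of the carriage, hook and red pointer, m: 0 unloaded, stop at 0.075. Spring 150 N/m, 65 mm per kg hung on it (basket with 2 to 4 caps: about 28 to 53 mm), lightly damped. While the lock is at 0 a steel bolt stands under the carriage's red foot and it cannot sink
- keyhole (a point): centre of the mouth of the keyway in the top face of the brass lock cylinder (44 mm across) on the blue tower, 110 mm above the desk. The keyway is a straight slot 19 mm along this point's x by 8 mm along its y, 32 mm deep, the same either way round; the point turns with the cylinder
- lock (a joint): turn of the lock cylinder, rad: 0 locked, grows clockwise seen from above to the stop at 1.57 (scale free; the bolt is drawn out). It stays where it is left; about 0.05 N m of friction; the key has about 0.2 rad of play in the slot
- key_rest: small dark block with a slot, 56 x 46 x 32 mm, fixed to the desk, in which the key stands upright at the start; axes as the key's
- key: red-handled key standing upright, 78 mm high. Origin at the blade's tip, z up. Blade 16 mm (x) by 5 mm (y), tapered tip, 28 mm long; steel collar 26 mm across (z 28 to 32 mm), which sits on the lock's face when fully in; flat red handle 32 mm (x) by 10 mm (y), z 32 to 78 mm: grasp across its 10 mm. At the start the blade stands 26 mm deep in the rest, its tip 6 mm above the desk
- board: plywood work board, 200 mm (x) by 470 mm (y), on rubber strips, fixed to the desk, its top 22 mm above the desk; the basket and the caps stand on it at the start. Origin under its centre at the board's underside
- basket: weighing basket, about 0.3 kg: flat aluminium tray 120 mm (x) by 226 mm (y), floor 3 mm thick, lip 11 mm high and 3 mm thick. Two ribs, also 11 mm high and 3 mm thick, at y = +-49 mm part off a bay at each end for two caps each (at x = +-29, y = +-80 mm); a mast 6 x 10 mm rises from the centre to a crossbar and a yellow grip. Origin under the centre of the tray, z up
- basket_bar (a point): centre of the basket's crossbar, 120 mm above the tray's underside: an 8 mm bar along the basket's y, 56 mm long with end discs; the twin hook's prongs go under it on both sides of the mast
- basket_grip (a point): centre of the basket's yellow grip, 165 mm above the tray's underside: a plate 30 mm (x) by 10 mm (y) by 46 mm high; grasp it across its 10 mm (y)
- cap1: glossy black round cap, 52 mm across, 34 mm high, about 0.1 kg, standing on the board; origin at the centre of its underside, z up; grasp across its diameter
- cap2: glossy black round cap, 52 mm across, 37 mm high, about 0.1 kg, standing on the board; origin at the centre of its underside, z up; grasp across its diameter
- cap3: glossy black round cap, 52 mm across, 34 mm high, about 0.1 kg, standing on the board; origin at the centre of its underside, z up; grasp across its diameter
- cap4: glossy black round cap, 52 mm across, 34 mm high, about 0.1 kg, standing on the board; origin at the centre of its underside, z up; grasp across its diameter
- screwdriver: small green-handled screwdriver lying on the desk, 19 x 130 x 18 mm, bystander
- usb_dongle: black dongle lying on the desk, 30 x 84 x 15 mm, bystander

How it is judged (in metres and radians):
On the way, in this order (a step that is already met when the one before it is completed fails the run):
1. the key is fully in the lock and turned clockwise to the stop, and every cap stands in the basket while the basket still stands on the board (value of joint lock above 1.35 rad and z of key in the frame of keyhole below -0.02 m and horizontal distance between key and keyhole below 0.008 m and x of cap1 in the frame of basket between -0.06 and 0.06 m and y of cap1 in the frame of basket between -0.113 and 0.113 m and z of cap1 in the frame of basket between -0.003 and 0.012 m and x of cap2 in the frame of basket between -0.06 and 0.06 m and y of cap2 in the frame of basket between -0.113 and 0.113 m and z of cap2 in the frame of basket between -0.003 and 0.012 m and x of cap3 in the frame of basket between -0.06 and 0.06 m and y of cap3 in the frame of basket between -0.113 and 0.113 m and z of cap3 in the frame of basket between -0.003 and 0.012 m and x of cap4 in the frame of basket between -0.06 and 0.06 m and y of cap4 in the frame of basket between -0.113 and 0.113 m and z of cap4 in the frame of basket between -0.003 and 0.012 m and height (world z) of basket below 0.03 m), for 0.2 s.
2. the loaded basket hangs on the twin hook by its crossbar, let go, the pointer at rest (distance between basket_bar and hook_seat below 0.03 m and value of joint carriage between 0.015 and 0.073 m and velocity of joint carriage between -0.015 and 0.015 m/s and angle between basket's own z axis and vertical below 0.2 rad and linear speed of basket below 0.04 m/s and height (world z) of basket above 0.028 m and contact force between the fingers and basket below 0.1 N and x of cap1 in the frame of basket between -0.06 and 0.06 m and y of cap1 in the frame of basket between -0.113 and 0.113 m and z of cap1 in the frame of basket between -0.003 and 0.012 m and x of cap2 in the frame of basket between -0.06 and 0.06 m and y of cap2 in the frame of basket between -0.113 and 0.113 m and z of cap2 in the frame of basket between -0.003 and 0.012 m and x of cap3 in the frame of basket between -0.06 and 0.06 m and y of cap3 in the frame of basket between -0.113 and 0.113 m and z of cap3 in the frame of basket between -0.003 and 0.012 m and x of cap4 in the frame of basket between -0.06 and 0.06 m and y of cap4 in the frame of basket between -0.113 and 0.113 m and z of cap4 in the frame of basket between -0.003 and 0.012 m), for 0.8 s.
At the end, for the whole second after the job is handed in: After the weighing: the basket stands flat and still on the work board, released, with every cap standing on its tray; the hook is unloaded and up; the lock is turned back (under 0.2 rad) with the key still at least 20 mm deep in it (x of cap1 in the frame of basket between -0.06 and 0.06 m and y of cap1 in the frame of basket between -0.113 and 0.113 m and z of cap1 in the frame of basket between -0.003 and 0.012 m and x of cap2 in the frame of basket between -0.06 and 0.06 m and y of cap2 in the frame of basket between -0.113 and 0.113 m and z of cap2 in the frame of basket between -0.003 and 0.012 m and x of cap3 in the frame of basket between -0.06 and 0.06 m and y of cap3 in the frame of basket between -0.113 and 0.113 m and z of cap3 in the frame of basket between -0.003 and 0.012 m and x of cap4 in the frame of basket between -0.06 and 0.06 m and y of cap4 in the frame of basket between -0.113 and 0.113 m and z of cap4 in the frame of basket between -0.003 and 0.012 m and value of joint lock below 0.2 rad and z of key in the frame of keyhole below -0.02 m and horizontal distance between key and keyhole below 0.008 m and height (world z) of basket below 0.027 m and x of basket in the frame of board between -0.09 and 0.09 m and y of basket in the frame of board between -0.23 and 0.23 m and angle between basket's own z axis and vertical below 0.05 rad and linear speed of basket below 0.02 m/s and value of joint carriage below 0.006 m and contact force between the fingers and basket below 0.1 N); the robot touches nothing.
It fails at once if the load was dropped onto the spring or jerked off it (carriage faster than 0.3 m/s) (distance between basket_bar and hook_seat below 0.03 m and (velocity of joint carriage above 0.3 m/s or velocity of joint carriage below -0.3 m/s)).
It fails at once if the screwdriver was pushed aside by more than 40 mm (distance of screwdriver from where it was at the start of the episode above 0.04 m).
It fails at once if the dongle was pushed aside by more than 40 mm (distance of usb_dongle from where it was at the start of the episode above 0.04 m).
Of cap1, cap2, cap3, cap4 only 2 to 4 are there at a start; the rules pass over those that are not, and their reading is None.
At some moment in a run one of cap1, cap2, cap3, cap4 may be knocked a few centimetres aside while the robot is not near it.
It also fails if it takes over 210 s, if anything falls off the work surface, if the arm or the gripper's body presses on something with over 40 N, if the wrist force passes 120 N, or if a joint passes its speed limit or range.

### The arm

A 6-joint arm with a two-finger parallel gripper is mounted at the origin on a cart in front of the work surface, level with it; the furniture and walls round the work are solid. World frame = base frame: x ahead of the robot, y to its left, z up, the work surface at z = 0. Lengths are in mm, angles in rad, forces in N, time in s.
With the tool pointing down it reaches from about 300 to 775 mm from the base axis. Payload 14.6 kg.
Tool frame: the origin (TCP) lies at the very end of the fingers, on their centre line; the grasp point (between the pads) lies 19 mm behind it; z points along the fingers, y is the line along which they close (so a half turn about z gives the same grasp; the last joint's range is limited). The gripper opens to 94 mm and grips with 3 to 60 N. Pads are 16 mm wide; open, the fingers measure 119 mm over their backs; the gripper's body (75 mm by 177 mm) begins 78 mm behind the grasp point.
Start: joints at [1.228, 0.3, 1.521, -0, 1.321, -0.067], TCP at [149.772, 529.205, 205.446] pointing down, gripper open.
Joint ranges: [-3.03, 3.03], [-0.79, 2.21], [0.23, 2.52], [-1.04, 4.18], [0, 3.07], [-2.55, 2.55]. Speed limits (rad/s): [2.22, 2.22, 2.57, 3.14, 3.14, 3.14].

### API

Orientations are given as [roll, pitch, yaw] about the fixed x, y, z axes, in that order (R = Rz(yaw) Ry(pitch) Rx(roll)).
In Python, from cell import manip, camera, get_calibration gives the robot as it stands. The module is installed in compiled form; this text tells all that it offers.
- The arm moves only by the tool jog_arm, never from a script. Its argument "plan" is one flat list of numbers, 6 for each row, row after row: the shift along the world's x, y, z in m, then the turn, a rotation vector about the world's x, y, z in degrees. A call has 1 to 20 rows; each row is the pose to reach, as a shift and turn from the pose commanded when the call began; what a row does not reach only later rows make up. A row lasts 1/10 s, in which the tool goes at most 50 mm and 8.59 degrees, less where a joint would pass 70% of its speed; a pose out of reach is approached as far as the arm can. A call with a gripper value outside its range is refused whole. "claw" is the finger opening in m, from 0 to 0.094, set as the call begins (left out, the last holds). The fingers move at their own pace and stop on an object; "force" is the grip in N (left out, the last holds). Time passes only in rows, so rows that repeat a pose let the fingers close. It gives the time, the measured TCP pose, the force, the opening and the grip force at its end, in the units of the state.
- manip.read_state(): the state, without advancing time (a new reading comes with each control period).
- camera(name): name is "side" or "top"; returns (picture, depth): 400x640x3 uint8, red, green, blue; 400x640 float32, mm along the optical axis (not along the pixel's ray), 0 where there is no reading.
- get_calibration(name): a dict with "fx", "fy", "cx", "cy" (pixels), "k1" (the pictures are not rectified: a ray, as slopes to the right and down, at radius r is drawn at 1 + k1 r^2 times it, then the intrinsics apply), "origin" and "attitude" of the camera in the world. Camera axes: x right, y down, z forward; pixel columns grow to the right and rows downward; lengths in mm; the calibration is good to about 2 mm. A picture is of the moment at which its call begins. get_calibration takes no time and is no camera call.
- manip.sign_off(): hands the job in; it is judged then, once.
The state is a dict: "clock": time; "joints": joint angles; "qd": joint speeds; "effort": joint torques, N m; "eef_pos": TCP position; "eef_rot": TCP orientation; "wrist_force": force on the tool from outside, world axes, zero at the start; "moment": the same for the moment, N m; "finger_gap": finger opening in mm; "finger_force": force on a finger pad.
Only numpy, scipy, OpenCV 4.12 (cv2) and the standard library are available. Lean on these libraries where they do the work, as an engineer would, in place of code of your own. Each camera call takes 0.05 s, during which the arm holds its last target. There are 200 camera calls.

## Working session

There is one attempt and no reset: what is moved stays moved. The work goes in short steps, Python scripts to look and compute and a tool call to move; the robot and the scene stay as the last step left them, time stands still between calls to the robot, and variables do not carry over. Pictures are saved under pics/ and viewed, at most 14 in all, crops included, and the job is handed in when it is done.

Besides the shell and the picture viewer there is one more tool, called after "Request:" as name(argument=value, ...), one argument or row to a line, values as JSON. jog_arm: Moves the arm, as the interface text tells. Its arguments: {"type":"object","properties":{"plan":{"type":"array"},"claw":{"type":"number"},"force":{"type":"number"}},"required":["plan"]}

```bash
mkdir -p pics
cat > h.py <<'E'
import numpy as np, cv2
from cell import manip, camera, get_calibration
from scipy.spatial.transform import Rotation as Ro
def snap(n,fn=None):
    im,d=camera(n); 
    if fn: cv2.imwrite('pics/'+fn,im[:,:,::-1])
    return im,d
def rot(c):
    a=np.array(c['attitude'],float)
    if a.shape==(3,3): return a
    return Ro.from_euler('xyz',a).as_matrix() if a.size==3 else Ro.from_quat(a).as_matrix()
def rays(n,uv):
    c=get_calibration(n); uv=np.atleast_2d(np.array(uv,float))
    K=np.array([[c['fx'],0,c['cx']],[0,c['fy'],c['cy']],[0,0,1.]])
    p=cv2.undistortPoints(uv[:,None],K,np.array([c['k1'],0,0,0.]))[:,0]
    return np.c_[p,np.ones(len(p))],rot(c),np.array(c['origin'],float)
def onplane(n,uv,z):
    s,R,o=rays(n,uv); d=s@R.T
    return o+d*((z-o[2])/d[:,2])[:,None]
def pts(n,uv,dep):
    s,R,o=rays(n,uv); return o+(s*np.array(dep)[:,None])@R.T
def cloud(n,d):
    v,u=np.mgrid[0:400,0:640]; P=pts(n,np.c_[u.ravel(),v.ravel()],d.ravel()).reshape(400,640,3)
    P[d==0]=np.nan; return P
E
python3 - <<'E'
from h import *
for n in('top','side'):
    print(n,get_calibration(n)); snap(n,n+'0.png')
print(manip.read_state())
E
```

```text
top {'fx': 441.1435470858866, 'fy': 441.1435470858866, 'cx': 322.45571949244123, 'cy': 202.17100239586605, 'k1': 0.03834659705574509, 'origin': array([ 355.7441751 ,  -17.18137202, 1046.47245362]), 'attitude': array([-2.92392689, -0.00393657, -1.53181065])}
side {'fx': 377.80927607247435, 'fy': 377.80927607247435, 'cx': 310.1889009322466, 'cy': 195.47658061531314, 'k1': -0.06690779351494415, 'origin': array([499.93050895, 780.72941935, 459.77300446]), 'attitude': array([-1.95624904,  0.02195016, -3.07581374])}
{'clock': 0.1, 'joints': array([ 1.22836757e+00,  3.00391300e-01,  1.52151424e+00,  2.75707143e-05,
        1.32072426e+00, -6.65994604e-02]), 'qd': array([-0.00046602, -0.0015864 , -0.00120006, -0.00045074, -0.00090652,
       -0.00144109]), 'effort': array([ 9.74011527e-04, -5.32633138e+01, -3.53299284e+01,  7.10514723e-02,
        2.33949046e-02, -2.48246309e-06]), 'eef_pos': array([149.70459549, 528.98465936, 204.95838367]), 'eef_rot': array([-3.14055958e+00, -9.56694051e-05,  2.86575647e+00]), 'wrist_force': array([ 0.14818946, -0.01323146,  0.05008621]), 'moment': array([ 0.06310529, -0.04342167, -0.0405185 ]), 'finger_force': 0.0, 'finger_gap': 93.60171566662142}
```

View pics/top0.png

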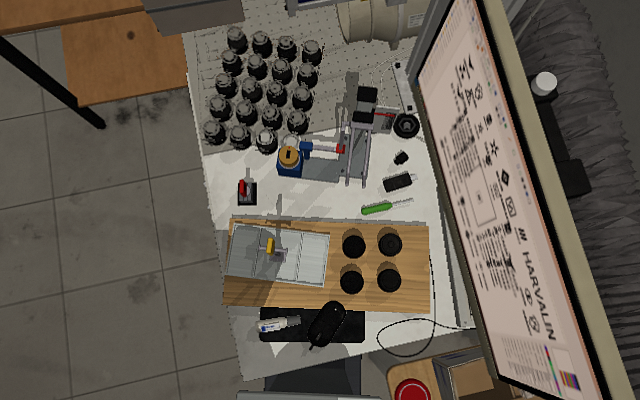

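View pics/side0.png

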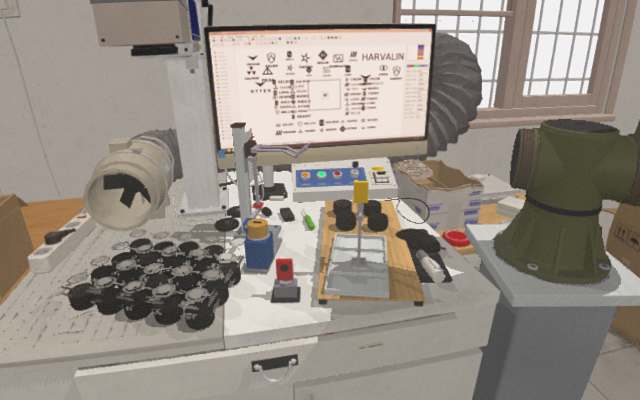

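The top view shows the board (225–430, 220–310), the basket at its left with the yellow grip at (270,244), and four caps at (353,245), (389,243), (351,279) and (388,279). The key is at (247,190), the lock at (289,155) and the column at about (360,110–180). The side view shows the same scene. Next I'll measure each of them.

Run:
```python
from h import *
im,d=snap('top'); P=cloud('top',d); np.set_printoptions(precision=1,suppress=True)
big=cv2.resize(im[85:325,200:460],None,fx=3,fy=3,interpolation=cv2.INTER_CUBIC)[:600,:780]
cv2.imwrite('pics/crop1.png',cv2.resize(im[90:320,205:445],(800,int(230*800/240)))[:600,:,::-1][:600])
hsv=cv2.cvtColor(im,cv2.COLOR_RGB2HSV)
for name,(u,v) in dict(cap_a=(353,245),cap_b=(389,243),cap_c=(351,279),cap_d=(388,279),board=(330,300),key=(247,187),lock=(289,155),rest=(247,202),grip=(270,244),tray=(295,265),desk=(230,190)).items():
    print(name,P[v,u])
def mask(lo,hi,box,zlo,zhi,nm):
    m=cv2.inRange(hsv,lo,hi)>0; x0,y0,x1,y1=box; b=np.zeros_like(m); b[y0:y1,x0:x1]=1
    m&=b; q=P[m]; q=q[(q[:,2]>zlo)&(q[:,2]<zhi)]
    v,u=np.nonzero(m)
    if len(q)<3: print(nm,'few',m.sum()); return
    r=cv2.minAreaRect(q[:,:2].astype(np.float32)); print(nm,len(q),'mean',q.mean(0),'uv',u.mean(),v.mean(),'rect',r,'z',np.percentile(q[:,2],[5,50,95]))
mask((20,100,80),(35,255,255),(255,230,285,260),100,250,'grip')
mask((0,120,80),(8,255,255),(225,170,262,212),20,120,'key')
mask((12,90,80),(30,255,255),(275,140,302,170),90,130,'lock')
mask((100,120,40),(125,255,255),(270,140,310,185),60,130,'tower')
mask((0,0,0),(180,255,60),(335,225,410,300),50,70,'caps')
# column etc by height
for lo,hi in((200,260),(260,330)):
    q=(P[:,:,2]>lo)&(P[:,:,2]<hi); q[:, :250]=0;q[:,410:]=0;q[:60]=0;q[230:]=0
    print(lo,P[q].mean(0),cv2.minAreaRect(P[q][:,:2].astype(np.float32)),np.argwhere(q).mean(0),q.sum())
cv2.imwrite('pics/crop1.png',cv2.resize(im[70:320,210:440],(552,600))[:,:,::-1])
```

```text
cap_a [479.  -85.1  55.3]
cap_b [ 487.2 -166.6   51.6]
cap_c [403.5 -82.5  54.7]
cap_d [ 407.  -164.9   51. ]
board [356.4 -38.3  22.8]
key [609.1 167.1  34.8]
lock [667.   65.7 110.7]
rest [577.  167.8  15.4]
grip [455.5  83.1 209.9]
tray [431.9  45.2  18.7]
desk [608.6 214.1   0. ]
grip 87 mean [451.4  85.1 206.3] uv 269.03370786516854 246.1685393258427 rect ((452.8899230957031, 85.17504119873047), (9.284135818481445, 28.935548782348633), 84.55953216552734) z [187.  208.7 210.9]
key 51 mean [599.1 170.9  83. ] uv 241.48076923076923 185.75 rect ((598.9481201171875, 170.8859100341797), (28.580015182495117, 7.709169387817383), 4.061476230621338) z [79.8 83.1 85.5]
lock 247 mean [667.8  68.4 109.2] uv 287.72549019607845 154.87058823529412 rect ((668.5842895507812, 68.16248321533203), (42.49086380004883, 40.42160415649414), 2.7015380859375) z [106.4 109.4 112.3]
tower 251 mean [670.9  51.8  81.4] uv 295.1883656509695 161.2853185595568 rect ((675.1807861328125, 59.52326202392578), (69.80139923095703, 66.6709213256836), 82.67789459228516) z [65.1 77.9 96.9]
caps 1494 mean [ 440.2 -126.5   54.2] uv 370.99430523917994 263.28132118451026 rect ((441.6983642578125, -127.10753631591797), (128.99244689941406, 141.00990295410156), 5.276859283447266) z [50.7 54.1 58.2]
200 [680.9 -91.4 234.6] ((653.8515014648438, -76.4359130859375), (94.77574920654297, 175.06887817382812), 68.09961700439453) [131.1 365.3] 1300
260 [728.4 -93.8 282.7] ((730.2772216796875, -111.26676940917969), (83.97132110595703, 30.468496322631836), 84.72540283203125) [ 97.3 369.6] 435
```

View pics/crop1.png

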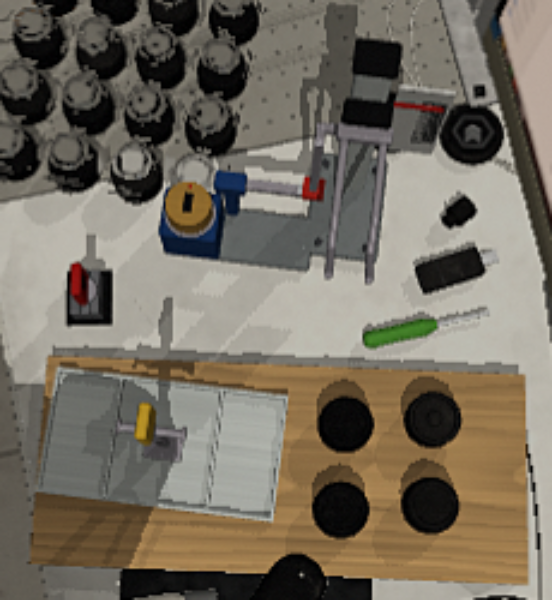

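```bash
cat > m.py <<'E'
from h import *
np.set_printoptions(precision=1,suppress=True)
ims=[snap('top') for _ in range(4)]
im=np.median([i[0] for i in ims],0).astype(np.uint8); d=np.median([i[1] for i in ims],0); P=cloud('top',d)
hsv=cv2.cvtColor(im,cv2.COLOR_RGB2HSV); g=hsv[:,:,2]
def box(m,b):
    o=np.zeros_like(m); x0,y0,x1,y1=b; o[y0:y1,x0:x1]=m[y0:y1,x0:x1]; return o
def blob(m):
    n,l,s,c=cv2.connectedComponentsWithStats(m.astype(np.uint8)); k=1+np.argmax(s[1:,4]); return l==k
def outline(m,z):
    ct=max(cv2.findContours(m.astype(np.uint8),0,1)[0],key=cv2.contourArea)[:,0].astype(float)
    return onplane('top',ct,z)[:,:2].astype(np.float32)
def caps():
  for b in((335,226,371,262),(371,226,410,262),(335,262,371,298),(371,262,410,298)):
    m=blob(box((g<60)&(P[:,:,2]>46),b)); q=P[m]; c,r=cv2.minEnclosingCircle(outline(m,56)); print('cap',np.array(c),r,'meanpts',q.mean(0),'ztop',np.percentile(q[:,2],[50,90]))
E
python3 - <<'E'
from m import *
caps()
# basket tray lip: bright grey, low sat
m=blob(box((hsv[:,:,1]<60)&(P[:,:,2]>20)&(P[:,:,2]<42),(222,215,335,300)))
q=P[m]; print('tray cloud rect',cv2.minAreaRect(q[:,:2].astype(np.float32)), 'outline', cv2.minAreaRect(outline(m,33)))
# key slot
lk=box((hsv[:,:,0]>12)&(hsv[:,:,0]<30)&(hsv[:,:,1]>90)&(g>80),(275,140,302,172)); lk=blob(lk)
print('lock ell',cv2.fitEllipse(outline(lk,110)), cv2.minEnclosingCircle(outline(lk,110)))
s=blob(box((g<60),(281,147,296,163))); v,u=np.nonzero(s); S=onplane('top',np.c_[u,v],110)[:,:2].astype(np.float32); print('slot',len(u),u.mean(),v.mean(),S.mean(0),cv2.minAreaRect(S),np.degrees(0.5*np.arctan2(2*np.cov(S.T)[0,1],np.cov(S.T)[0,0]-np.cov(S.T)[1,1])))
# key handle
k=blob(box((((hsv[:,:,0]<8)|(hsv[:,:,0]>174))&(hsv[:,:,1]>120)&(g>60)),(225,170,265,212))); 
top=k&(P[:,:,2]>76); T=P[top]; print('key n',k.sum(),top.sum(),T.mean(0),cv2.minAreaRect(T[:,:2].astype(np.float32)))
b=box(top,(225,170,265,212)); v,u=np.nonzero(b); print('key plane z84',onplane('top',[[u.mean(),v.mean()]],84), sorted(set(zip(u,v)))[::5])
# rest
r=blob(box((P[:,:,2]>24)&(P[:,:,2]<38)&(g<70),(225,180,265,215))); print('rest',r.sum(),cv2.minAreaRect(P[r][:,:2].astype(np.float32)),cv2.minAreaRect(outline(r,32)))
# prongs
pr=box((P[:,:,2]>212)&(P[:,:,2]<250),(330,125,375,192)); n,l,s,c=cv2.connectedComponentsWithStats(pr.astype(np.uint8))
for i in range(1,n):
    if s[i,4]>15:
        q=P[l==i]; vx=cv2.fitLine(q[:,:2].astype(np.float32),2,0,.01,.01).ravel(); print('prong',s[i],q.mean(0),vx,np.degrees(np.arctan2(vx[1],vx[0])),q[:,0].min(),q[:,0].max(),np.percentile(q[:,2],[5,50,95]))
E
```

```text
cap [475.7 -87.4] 25.484289169311523 meanpts [475.9 -87.   56. ] ztop [56.1 58.5]
cap [ 483.8 -168.7] 25.677186965942383 meanpts [ 484.1 -169.1   52.9] ztop [52.8 55.3]
cap [396.9 -84.4] 24.829139709472656 meanpts [397.1 -84.2  53.3] ztop [53.2 55.6]
cap [ 405.  -167.1] 24.847314834594727 meanpts [ 404.7 -167.8   53.3] ztop [53.3 55.5]
tray cloud rect ((455.0657043457031, 86.78215026855469), (228.74636840820312, 122.69611358642578), 85.04000854492188) outline ((454.11138916015625, 85.56493377685547), (226.20721435546875, 121.12899780273438), 85.00579071044922)
lock ell ((668.5120849609375, 68.4683609008789), (40.624229431152344, 41.400245666503906), 128.36163330078125) ((668.6332397460938, 68.79651641845703), 21.53400230407715)
slot 27 287.74074074074076 153.96296296296296 [669.6  68.7] ((670.25537109375, 68.58989715576172), (7.702773571014404, 16.458316802978516), 84.08047485351562) -4.77020762502427
key n 72 60 [597.2 171.1  82.8] ((598.1567993164062, 171.89154052734375), (29.811389923095703, 9.436538696289062), 2.3227527141571045)
key plane z84 [[596.9 170.9  84. ]] [(np.int64(239), np.int64(188)), (np.int64(240), np.int64(181)), (np.int64(240), np.int64(186)), (np.int64(240), np.int64(191)), (np.int64(241), np.int64(182)), (np.int64(241), np.int64(187)), (np.int64(241), np.int64(192)), (np.int64(242), np.int64(183)), (np.int64(242), np.int64(188)), (np.int64(242), np.int64(193)), (np.int64(243), np.int64(184)), (np.int64(243), np.int64(189))]
rest 23 ((598.9319458007812, 158.61375427246094), (42.16530227661133, 2.550732374191284), 4.200616836547852) ((597.9833984375, 158.45489501953125), (43.81410598754883, 2.361523151397705), 4.217922687530518)
prong [341 125  33  64 587] [643.1 -78.3 231.2] [  1.   -0.  643.1 -78.3] -1.6764731 564.3656863173608 699.7401530820329 [218.8 232.8 238.2]
```

Run:
```python
from m import *
print('tips',onplane('top',[[347.5,184.6],[364.6,187]],243), 'upper', onplane('top',[[352,130],[369,130]],235))
for v in range(126,192,4):
    r=[(u,)+tuple(np.round(P[v,u]).astype(int)) for u in range(338,374) if 205<P[v,u,2]<260]
    print(v,r[::2])
cv2.imwrite('pics/hook.png',cv2.resize(im[90:195,270:410],(800,600),interpolation=2)[:,:,::-1])
```

```text
tips [[569.2 -59.2 243. ]
 [565.8 -91.4 243. ]] upper [[681.7 -65.4 235. ]
 [683.  -98.6 235. ]]
126 [(342, np.int64(697), np.int64(-46), np.int64(216)), (344, np.int64(696), np.int64(-50), np.int64(218)), (346, np.int64(699), np.int64(-54), np.int64(213)), (348, np.int64(699), np.int64(-58), np.int64(212)), (350, np.int64(690), np.int64(-61), np.int64(235)), (352, np.int64(690), np.int64(-65), np.int64(236)), (354, np.int64(690), np.int64(-69), np.int64(236)), (356, np.int64(690), np.int64(-73), np.int64(236)), (358, np.int64(690), np.int64(-77), np.int64(236)), (360, np.int64(690), np.int64(-81), np.int64(236)), (362, np.int64(691), np.int64(-85), np.int64(236)), (364, np.int64(691), np.int64(-89), np.int64(235)), (366, np.int64(691), np.int64(-93), np.int64(235)), (368, np.int64(691), np.int64(-96), np.int64(235)), (370, np.int64(691), np.int64(-100), np.int64(237)), (372, np.int64(691), np.int64(-104), np.int64(237))]
130 [(341, np.int64(688), np.int64(-45), np.int64(218)), (343, np.int64(688), np.int64(-48), np.int64(218)), (352, np.int64(682), np.int64(-65), np.int64(235)), (35
[... 2600 characters left out ...]
), (363, np.int64(597), np.int64(-90), np.int64(221)), (365, np.int64(597), np.int64(-94), np.int64(222))]
178 [(346, np.int64(586), np.int64(-57), np.int64(228)), (348, np.int64(586), np.int64(-60), np.int64(230)), (363, np.int64(588), np.int64(-90), np.int64(226)), (365, np.int64(589), np.int64(-94), np.int64(224))]
182 [(345, np.int64(576), np.int64(-55), np.int64(236)), (347, np.int64(575), np.int64(-58), np.int64(239)), (362, np.int64(578), np.int64(-87), np.int64(233)), (364, np.int64(578), np.int64(-91), np.int64(234))]
186 [(346, np.int64(567), np.int64(-57), np.int64(240)), (362, np.int64(568), np.int64(-87), np.int64(240)), (364, np.int64(568), np.int64(-90), np.int64(241))]
190 []
```

View pics/hook.png

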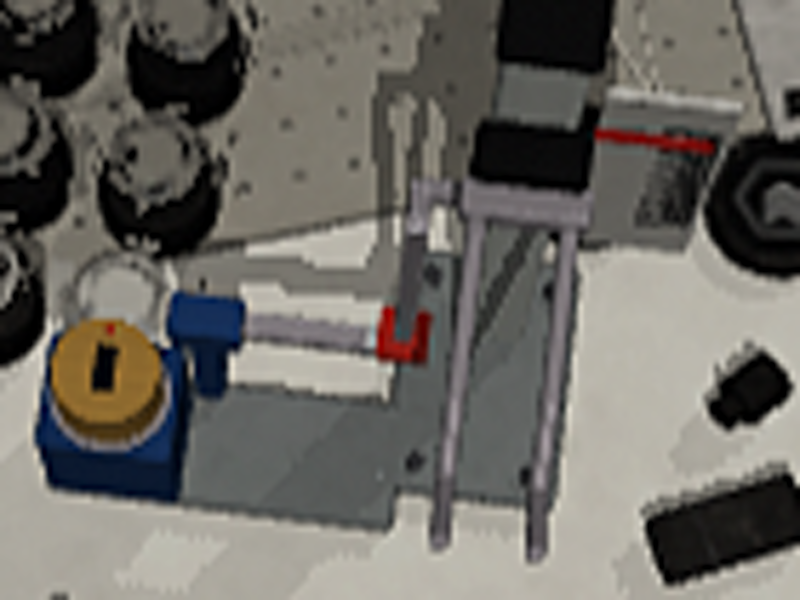

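The prongs run at about −4.5° yaw, with the V at about (595,−76). The slot is at about (669,68.6), −5°. The basket is at (454.5,86), −5°, and the key at (598,171), about +3.5°. First move is above the key.

Request:
jog_arm(
  plan=[0.1,-0.08,0,0,0,5,0.2,-0.16,-0.01,0,0,10,0.3,-0.24,-0.02,0,0,15,0.4,-0.32,-0.04,0,0,19.5,0.43,-0.345,-0.05,0,0,19.5,0.443,-0.355,-0.06,0,0,19.5,0.448,-0.358,-0.065,0,0,19.5,0.448,-0.358,-0.065,0,0,19.5,0.448,-0.358,-0.065,0,0,19.5,0.448,-0.358,-0.065,0,0,19.5,0.448,-0.358,-0.065,0,0,19.5,0.448,-0.358,-0.065,0,0,19.5,0.448,-0.358,-0.065,0,0,19.5,0.448,-0.358,-0.065,0,0,19.5,0.448,-0.358,-0.065,0,0,19.5],
  claw=0.05,
)

```text
clock: 2.05
eef_pos: [597.2, 172.0, 140.7]
eef_rot: [3.141, 0.0, -3.076]
wrist_force: [0.1, 0.1, 0.5]
finger_gap: 50.0
finger_force: 0.0
```

```bash
cat >> h.py <<'E'
def side_at_y(uv,y):
    s,R,o=rays('side',uv); d=s@R.T
    return o+d*((y-o[1])/d[:,1])[:,None]
E
python3 - <<'E'
from h import *
np.set_printoptions(precision=1,suppress=True)
im,d=snap('side','s1.png'); hsv=cv2.cvtColor(im,cv2.COLOR_RGB2HSV)
m=(((hsv[:,:,0]<8)|(hsv[:,:,0]>172))&(hsv[:,:,1]>120)&(hsv[:,:,2]>60)); m[:,:250]=0;m[:,320:]=0;m[:235]=0;m[310:]=0
v,u=np.nonzero(m); print(m.sum(),u.min(),u.max(),v.min(),v.max(),u.mean(),v.mean())
uv=np.c_[u,v]; S=side_at_y(uv,176); print(S.min(0),S.max(0),S.mean(0)); print('depth',np.nanmean(pts('side',uv,d[v,u]),0))
r=cv2.minAreaRect(S[:,[0,2]].astype(np.float32));print(r)
y=(hsv[:,:,0]>12)&(hsv[:,:,0]<30)&(hsv[:,:,1]>90); y[:,:235]=0;y[:,285:]=0;y[:210]=0;y[245:]=0
v,u=np.nonzero(y);P=pts('side',np.c_[u,v],d[v,u]);print('lock',len(u),P.min(0),P.max(0),np.median(P,0),u.min(),u.max())
t=P[P[:,2]>107];print('lock top',len(t),t.mean(0),t.min(0),t.max(0), side_at_y([[u.min(),v.mean()],[u.max(),v.mean()]],68.6))
E
```

```text
291 276 292 259 279 284.0962199312715 269.2405498281787
[583.  176.   39.9] [613.4 176.   85.3] [598.2 176.   62.3]
depth [597.8 178.3  63.8]
((598.1728515625, 62.62158203125), (45.01513671875, 30.32054328918457), 89.26172637939453)
lock 349 [499.9  -3.9  80.5] [688.9 780.7 459.8] [665.7  83.8 102.6] 247 267
lock top 130 [666.5  76.9 111.2] [499.9  50.2 107. ] [687.6 780.7 459.8] [[690.9  68.6  93.4]
 [647.3  68.6  94. ]]
```

Request:
jog_arm(
  plan=[0.0005,0,-0.03,0,0,0,0.0005,-0.001,-0.06,0,0,0,0.0005,-0.001,-0.08,0,0,0,0.0005,-0.001,-0.091,0,0,0,0.0005,-0.001,-0.091,0,0,0,0.0005,-0.001,-0.091,0,0,0],
)

```text
clock: 2.7
eef_pos: [598.6, 170.7, 50.6]
eef_rot: [3.141, 0.001, -3.077]
wrist_force: [-0.3, 0.5, 0.5]
finger_gap: 50.1
finger_force: 0.0
```

Request:
jog_arm(
  plan=[0,0,0,0,0,0,0,0,0,0,0,0,0,0,0,0,0,0,0,0,0,0,0,0,0,0,0,0,0,0,0,0,0,0,0,0,0,0,0,0,0,0,0,0,0,0,0,0],
  claw=0.0,
  force=25,
)

```text
clock: 3.5
eef_pos: [598.3, 170.2, 49.5]
eef_rot: [-3.142, 0.0, -3.077]
wrist_force: [-0.0, -0.4, 0.4]
finger_gap: 9.8
finger_force: 25.0
```

Request:
jog_arm(
  plan=[0,0,0.02,0,0,0,0,0,0.05,0,0,0,0,0,0.09,0,0,0,0,0,0.12,0,0,0,0.015,-0.02,0.13,0,0,-3,0.03,-0.045,0.13,0,0,-6,0.05,-0.075,0.13,0,0,-8.5,0.065,-0.095,0.13,0,0,-8.5,0.071,-0.102,0.13,0,0,-8.5,0.071,-0.102,0.13,0,0,-8.5,0.071,-0.102,0.13,0,0,-8.5,0.071,-0.102,0.13,0,0,-8.5],
)

```text
clock: 4.7
eef_pos: [668.8, 69.4, 179.6]
eef_rot: [3.141, 0.0, 3.059]
wrist_force: [-0.7, 0.8, -1.4]
finger_gap: 9.9
finger_force: 25.0
```

Run:
```python
from h import *
np.set_printoptions(precision=1,suppress=True)
im,d=snap('side','s2.png'); s=manip.read_state(); print(s['eef_pos'],s['eef_rot'],s['finger_gap'])
cv2.imwrite('pics/s2c.png',cv2.resize(im[170:280,210:320],(600,600),interpolation=2)[:,:,::-1])
```

```text
[668.9  69.3 179.7] [3.1 0.  3.1] 9.560200345642272
```

View pics/s2c.png

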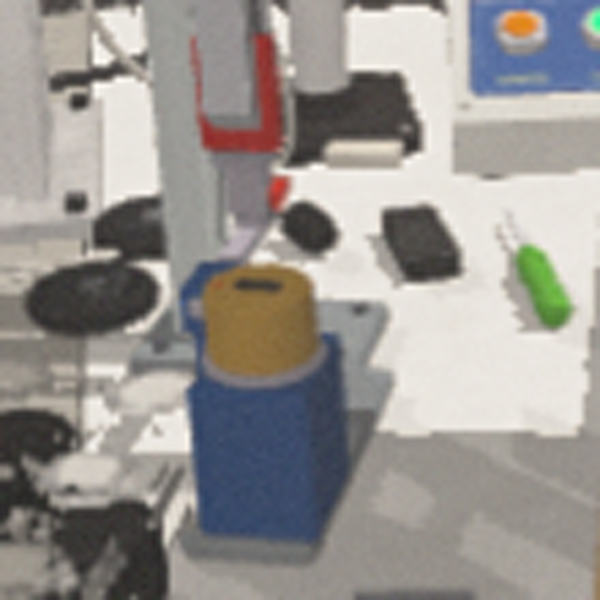

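The key hangs over the lock, with the blade at crop (218–270, 150–210) and the slot at (258,284). I'll compare their x.

Run:
```python
from h import *
np.set_printoptions(precision=1,suppress=True)
f=lambda x,y:(210+x/5.4545-.4,170+y/5.4545-.4)
print('slot',onplane('side',[f(234,284),f(282,284),f(258,285)],110))
print('blade',side_at_y([f(217,180),f(270,180),f(243,180)],69.3))
print('handle',side_at_y([f(200,140),f(282,140)],74))
import cv2
im=cv2.imread('pics/s2.png')[:,:,::-1]; print(im[200:210,247:263].sum(2))
print(im[219:226,250:264].sum(2))
```

```text
slot [[677.2  69.9 110. ]
 [658.4  69.4 110. ]
 [667.6  70.5 110. ]]
blade [[680.4  69.3 153.8]
 [659.9  69.3 153.9]
 [670.3  69.3 153.8]]
handle [[684.3  74.  172.1]
 [653.   74.  172.3]]
[[491 467 403 368 370 373 364 371 368 357 353 339 419 543 521 355]
 [491 470 443 355 385 385 368 367 366 377 370 348 429 591 693 692]
 [490 465 449 351 382 391 379 378 388 379 374 361 352 387 414 449]
 [469 479 432 362 414 379 384 381 374 379 376 349 338 337 310 367]
 [476 474 443 366 404 386 384 371 379 375 391 379 340 330 308 365]
 [478 479 446 366 409 378 385 381 380 378 387 375 312 301 308 436]
 [465 487 447 365 418 380 383 376 388 377 382 368 287 267 345 523]
 [472 481 444 371 419 383 383 381 380 371 379 352 278 292 428 554]
 [464 489 443 376 420 394 379 372 371 374 381 364 294 320 390 382]
 [469 494 445 376 473 510 362 342 357 373 358 346 286 315 278 196]]
[[247 274 285 321 316 314 325 329 327 313 318 334 346 386]
 [301 310 315 313 299 301 308 303 309 307 310 303 309 306]
 [296 308 296 254 204 214 226 238 230 240 271 287 313 314]
 [298 316 290 210 172 183 187 181 190 185 193 236 308 307]
 [315 319 312 304 278 265 278 275 268 248 249 290 320 304]
 [309 298 325 309 312 316 315 319 308 309 319 329 316 318]
 [313 325 318 315 308 313 321 318 320 330 314 320 312 312]]
```

Request:
jog_arm(
  plan=[0,-0.0005,-0.01,0,0,0,0,-0.0005,-0.018,0,0,0,0,-0.0005,-0.022,0,0,0,0,-0.0005,-0.025,0,0,0,0,-0.0005,-0.027,0,0,0,0,-0.0005,-0.029,0,0,0,0,-0.0005,-0.031,0,0,0,0,-0.0005,-0.031,0,0,0],
)

```text
clock: 5.55
eef_pos: [669.2, 67.7, 148.2]
eef_rot: [-3.142, -0.0, 3.058]
wrist_force: [-0.1, 0.2, -0.3]
finger_gap: 9.9
finger_force: 25.0
```

Request:
jog_arm(
  plan=[0,0,-0.004,0,0,0,0,0,-0.008,0,0,0,0,0,-0.012,0,0,0,0,0,-0.015,0,0,0,0,0,-0.018,0,0,0,0,0,-0.02,0,0,0,0,0,-0.022,0,0,0,0,0,-0.022,0,0,0],
)

```text
clock: 6.35
eef_pos: [669.2, 67.7, 126.2]
eef_rot: [-3.142, -0.0, 3.058]
wrist_force: [-0.3, -0.3, -0.0]
finger_gap: 10.0
finger_force: 25.0
```

Request:
jog_arm(
  plan=[0,0,-0.0005,0,0,0,0,0,-0.0015,0,0,0,0,0,-0.0015,0,0,0],
)

```text
clock: 6.65
eef_pos: [669.4, 67.7, 125.5]
eef_rot: [3.141, 0.001, 3.058]
wrist_force: [-1.5, 0.3, 3.6]
finger_gap: 9.7
finger_force: 25.0
```

Request:
jog_arm(
  plan=[0,0,0,0,0,-6,0,0,0,0,0,-12,0,0,0,0,0,-18,0,0,0,0,0,-24,0,0,0,0,0,-30,0,0,0,0,0,-36,0,0,0,0,0,-42,0,0,0,0,0,-48,0,0,0,0,0,-54,0,0,0,0,0,-60,0,0,0,0,0,-66,0,0,0,0,0,-72,0,0,0,0,0,-78,0,0,0,0,0,-82,0,0,0,0,0,-86,0,0,0,0,0,-89,0,0,0,0,0,-92,0,0,0,0,0,-92,0,0,0,0,0,-92],
)

```text
clock: 8.55
eef_pos: [668.7, 67.0, 125.5]
eef_rot: [-3.14, 0.001, 1.452]
wrist_force: [-7.8, -3.7, 6.4]
finger_gap: 9.9
finger_force: 25.0
```

```bash
python3 -c "
from h import *
s=manip.read_state();print(s)"
```

```text
{'clock': 8.55, 'joints': array([ 4.57913652e-02,  6.40646190e-01,  1.21532235e+00, -1.07279148e-03,
        1.28716831e+00,  1.65188923e-01]), 'qd': array([-0.00029957, -0.00183383,  0.00057998,  0.00100547, -0.00038168,
       -0.00377783]), 'effort': array([  2.24799268, -67.21754551, -35.51834822,   1.10780809,
        -2.28356816,   0.08800998]), 'eef_pos': array([668.68701752,  67.00088972, 125.51062036]), 'eef_rot': array([-3.14023860e+00,  1.26940309e-03,  1.45170063e+00]), 'wrist_force': array([-7.7839591 , -3.68241821,  6.37459705]), 'moment': array([-0.90287074,  1.79827426,  0.01765055]), 'finger_force': 25.005702674388885, 'finger_gap': 9.926161276701317}
```

Request:
jog_arm(
  plan=[0.0005,0.0005,0,0,0,-2,0.0005,0.0005,0,0,0,-4,0.0005,0.0005,0,0,0,-6,0.0005,0.0005,0,0,0,-6,0.0005,0.0005,0,0,0,-6],
)

```text
clock: 9.05
eef_pos: [668.7, 67.1, 125.5]
eef_rot: [-3.139, 0.002, 1.347]
wrist_force: [-12.1, -6.1, 9.6]
finger_gap: 9.8
finger_force: 25.0
```

```bash
python3 -c "
from h import *
s=manip.read_state();print(s['moment'],s['wrist_force'],s['eef_rot'])
snap('side','s3.png')
im,d=snap('top','t3.png');import cv2
print(cv2.imwrite('pics/t3c.png',cv2.resize(im[100:320,225:445],(600,600),interpolation=2)[:,:,::-1]))"
```

```text
[-1.37753385  2.5837291  -0.00478807] [-12.0692745   -6.10205733   9.56998847] [-3.13921220e+00  2.30559879e-03  1.34687167e+00]
True
```

Request:
jog_arm(
  plan=[0,0,0,0,0,0,0,0,0,0,0,0,0,0,0,0,0,0,0,0,0,0,0,0,0,0,0.02,0,0,0,0,0,0.06,0,0,0,0,0,0.1,0,0,0,-0.05,-0.03,0.12,0,0,0,-0.1,-0.07,0.12,0,0,0,-0.14,-0.11,0.12,0,0,0,-0.17,-0.13,0.12,0,0,0,-0.17,-0.13,0.12,0,0,0],
  claw=0.03,
)

```text
clock: 10.35
eef_pos: [497.3, -63.6, 245.5]
eef_rot: [3.141, 0.0, 1.346]
wrist_force: [0.9, 0.1, 0.5]
finger_gap: 29.8
finger_force: 0.0
```

```bash
python3 -c "
from h import *
import cv2
im,d=snap('top','t4.png');im2,d2=snap('side','s4.png')
A=cv2.resize(im[130:180,265:325],(400,333),interpolation=2);B=cv2.resize(im2[190:280,215:305],(400,400),interpolation=2)
o=np.zeros((400,800,3),np.uint8);o[:333,:400]=A;o[:,400:]=B;cv2.imwrite('pics/k4.png',o[:,:,::-1])
hsv=cv2.cvtColor(im,cv2.COLOR_RGB2HSV);P=cloud('top',d)
m=(((hsv[:,:,0]<8)|(hsv[:,:,0]>172))&(hsv[:,:,1]>120)&(hsv[:,:,2]>60));m[:,:270]=0;m[:,302:]=0;m[:130]=0;m[172:]=0
q=P[m];q=q[q[:,2]>100];print(m.sum(),q.mean(0),q[:,2].max(),np.percentile(q[:,2],[5,50,95]));t=q[q[:,2]>152];print(t.mean(0),cv2.minAreaRect(t[:,:2].astype(np.float32)))
"
```

```text
121 [666.29004824  66.162274   149.41019584] 163.18193448848513 [125.61267217 157.55192816 160.91119749]
[667.68465365  66.79547729 158.81229173] ((668.125244140625, 67.3330078125), (30.52912712097168, 10.921669006347656), 74.54674530029297)
```

View pics/k4.png

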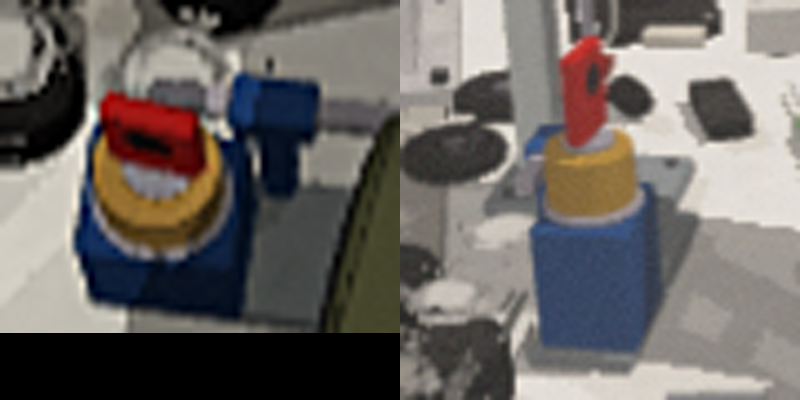

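Key is fully seated (handle top ≈160 mm) and past the stop: the handle lies at 75–77°, as expected with play. Next the caps.

```bash
cat > c.py <<'E'
from h import *
np.set_printoptions(precision=1,suppress=True)
def caps(quiet=0):
    im,d=snap('top'); P=cloud('top',d); g=im.max(2)
    m=((g<65)&(P[:,:,2]>44)&(P[:,:,2]<66)&(P[:,:,0]>330)&(P[:,:,0]<560)&(P[:,:,1]>-260)&(P[:,:,1]<215)).astype(np.uint8)
    n,l,s,c=cv2.connectedComponentsWithStats(m); out=[]
    for i in range(1,n):
        if s[i,4]<60: continue
        ct=max(cv2.findContours((l==i).astype(np.uint8),0,1)[0],key=cv2.contourArea)[:,0].astype(float)
        cc,r=cv2.minEnclosingCircle(onplane('top',ct,57)[:,:2].astype(np.float32))
        print('n',s[i,4],'circ',np.array(cc),'r %.1f'%r,'mean',P[l==i].mean(0))
    s=manip.read_state(); print(s['eef_pos'],s['eef_rot'])
if __name__=='__main__': caps()
E
python3 c.py
```

```text
n 121 circ [ 402.8 -172.9] r 22.9 mean [ 399.8 -181.4   53.4]
[499.8 -62.1 245.6] [ 3.1 -0.   1.3]
```

Request:
jog_arm(
  plan=[0,0.04,0.03,0,0,-6,0,0.09,0.03,0,0,-12,0,0.14,0.03,0,0,-18,0,0.19,0.03,0,0,-24,0,0.24,0.03,0,0,-30,0,0.28,0.03,0,0,-37,0,0.3,0.03,0,0,-37,0,0.3,0.03,0,0,-37,0,0.3,0.03,0,0,-37],
  claw=0.07,
)

```text
clock: 11.4
eef_pos: [499.9, 239.0, 274.4]
eef_rot: [-3.141, 0.001, 0.704]
wrist_force: [1.4, -0.9, 0.8]
finger_gap: 70.4
finger_force: 0.0
```

```bash
python3 c.py
```

```text
n 405 circ [ 483.5 -168.2] r 25.9 mean [ 484.1 -169.    52.7]
n 403 circ [475.8 -86.3] r 25.9 mean [475.9 -86.6  55.7]
n 414 circ [ 404.2 -166.6] r 25.6 mean [ 404.7 -167.1   53. ]
n 415 circ [396.9 -84.1] r 25.3 mean [397.1 -84.2  53.2]
[500.  238.3 274.6] [-3.1  0.   0.7]
```

Request:
jog_arm(
  plan=[-0.003,-0.04,0,0,0,0,-0.007,-0.09,0,0,0,0,-0.011,-0.14,0,0,0,0,-0.014,-0.19,0,0,0,0,-0.018,-0.24,0,0,0,0,-0.022,-0.29,-0.02,0,0,0,-0.024,-0.32,-0.05,0,0,0,-0.024,-0.325,-0.1,0,0,0,-0.024,-0.325,-0.14,0,0,0,-0.024,-0.325,-0.18,0,0,0,-0.024,-0.325,-0.21,0,0,0,-0.024,-0.325,-0.23,0,0,0,-0.024,-0.325,-0.2355,0,0,0,-0.024,-0.325,-0.2355,0,0,0,-0.024,-0.325,-0.2355,0,0,0],
  claw=0.074,
)

```text
clock: 12.95
eef_pos: [476.4, -87.2, 40.6]
eef_rot: [3.14, -0.001, 0.701]
wrist_force: [-0.6, 0.5, -0.0]
finger_gap: 74.1
finger_force: 0.0
```

Request:
jog_arm(
  plan=[0,0,0,0,0,0,0,0,0,0,0,0,0,0,0,0,0,0,0,0,0,0,0,0,0,0,0,0,0,0,0,0,0,0,0,0],
  claw=0.04,
  force=15,
)

```text
clock: 13.55
eef_pos: [476.1, -86.9, 39.9]
eef_rot: [3.141, -0.0, 0.702]
wrist_force: [-0.7, -1.3, 5.6]
finger_gap: 50.0
finger_force: 15.0
```

Request:
jog_arm(
  plan=[0,0,0.02,0,0,0,0,0,0.06,0,0,0,0,0,0.11,0,0,0,0,0,0.16,0,0,0,0,0.01,0.2,0,0,0,0.002,0.04,0.22,0,0,0,0.005,0.085,0.22,0,0,0,0.007,0.13,0.22,0,0,0,0.01,0.175,0.22,0,0,0,0.012,0.215,0.22,0,0,0,0.014,0.24,0.21,0,0,0,0.014,0.25,0.17,0,0,0,0.014,0.25,0.12,0,0,0,0.014,0.25,0.08,0,0,0,0.014,0.25,0.05,0,0,0,0.014,0.25,0.05,0,0,0],
)

```text
clock: 15.15
eef_pos: [487.5, 162.7, 85.7]
eef_rot: [-3.138, 0.007, 0.702]
wrist_force: [0.3, 0.2, -1.0]
finger_gap: 50.0
finger_force: 15.0
```

```bash
python3 -c "
from h import *
s=manip.read_state();print(s['eef_pos'],s['finger_gap'],s['wrist_force'])
im,d=snap('side','s5.png');im2,_=snap('top','t5.png')
o=np.zeros((400,800,3),np.uint8);o[:,:400]=cv2.resize(im[200:310,310:420],(400,400));o[:,400:]=cv2.resize(im2[200:310,215:325],(400,400));cv2.imwrite('pics/c5.png',o[:,:,::-1])"
```

```text
[487.4918364  162.68789094  85.73312338] 49.99479280172932 [ 0.32083244  0.17104822 -0.96208878]
```

View pics/c5.png

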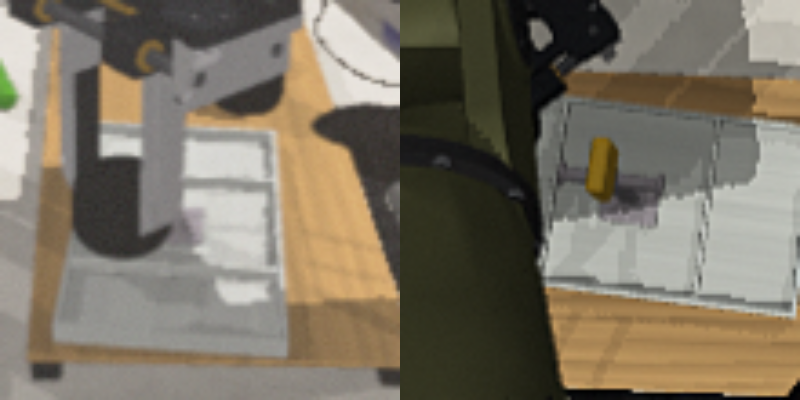

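The side view shows the cap held above the left bay at crop (120,205). The basket hasn't moved. Next: lower and release.

Request:
jog_arm(
  plan=[0,0,-0.02,0,0,0,0,0,-0.032,0,0,0,0,0,-0.04,0,0,0,0,0,-0.044,0,0,0,0,0,-0.0455,0,0,0,0,0,-0.0455,0,0,0,0,0,-0.0455,0,0,0],
)

```text
clock: 15.95
eef_pos: [490.0, 163.3, 44.4]
eef_rot: [3.141, -0.001, 0.702]
wrist_force: [-0.3, -0.4, 0.1]
finger_gap: 49.8
finger_force: 15.0
```

Request:
jog_arm(
  plan=[0,0,0,0,0,0,0,0,0,0,0,0,0,0,0,0,0,0,0,0,0.01,0,0,0,0,0,0.04,0,0,0,0,0,0.09,0,0,0,0,0,0.14,0,0,0,0,0.02,0.19,0,0,0,0,0.05,0.22,0,0,0,0,0.08,0.22,0,0,0,0,0.08,0.22,0,0,0],
  claw=0.06,
)

```text
clock: 17.05
eef_pos: [489.4, 245.7, 265.4]
eef_rot: [3.141, -0.002, 0.704]
wrist_force: [-0.7, 0.4, 0.7]
finger_gap: 59.8
finger_force: 0.0
```

```bash
python3 c.py
```

```text
n 424 circ [489.1 161.4] r 26.7 mean [488.6 161.2  58.6]
n 402 circ [ 483.7 -168.3] r 25.6 mean [ 484.1 -169.    52.8]
n 417 circ [ 404.5 -166.5] r 25.4 mean [ 404.8 -167.4   52.9]
n 414 circ [397.4 -83.7] r 25.5 mean [397.1 -84.1  53.4]
[489.4 244.2 264.6] [ 3.1 -0.   0.7]
```

Request:
jog_arm(
  plan=[0,-0.03,0.01,0,0,6,0,-0.07,0.01,0,0,13,0,-0.11,0.01,0,0,20,-0.001,-0.15,0.01,0,0,28,-0.002,-0.19,0.01,0,0,36,-0.003,-0.23,0.01,0,0,44,-0.004,-0.27,0.01,0,0,52,-0.005,-0.31,0,0,0,60,-0.0055,-0.35,-0.01,0,0,68,-0.0055,-0.385,-0.02,0,0,76,-0.0055,-0.405,-0.05,0,0,84,-0.0055,-0.413,-0.09,0,0,90,-0.0055,-0.413,-0.13,0,0,90,-0.0055,-0.413,-0.17,0,0,90,-0.0055,-0.413,-0.2,0,0,90,-0.0055,-0.413,-0.22,0,0,90,-0.0055,-0.413,-0.225,0,0,90,-0.0055,-0.413,-0.225,0,0,90,-0.0055,-0.413,-0.225,0,0,90],
  claw=0.074,
)

```text
clock: 19.0
eef_pos: [484.7, -170.3, 40.2]
eef_rot: [3.141, 0.001, 2.272]
wrist_force: [-0.7, -0.4, 0.2]
finger_gap: 73.9
finger_force: 0.0
```

Request:
jog_arm(
  plan=[0,0,0,0,0,0,0,0,0,0,0,0,0,0,0,0,0,0,0,0,0,0,0,0,0,0,0,0,0,0,0,0,0,0,0,0],
  claw=0.04,
)

```text
clock: 19.6
eef_pos: [484.4, -169.9, 39.3]
eef_rot: [3.141, 0.0, 2.273]
wrist_force: [-1.1, 0.1, 5.0]
finger_gap: 49.2
finger_force: 15.1
```

Request:
jog_arm(
  plan=[0,0,0.02,0,0,0,0,0,0.06,0,0,0,0,0,0.11,0,0,0,0,0.01,0.16,0,0,0,-0.004,0.03,0.2,0,0,0,-0.01,0.065,0.22,0,0,0,-0.017,0.11,0.22,0,0,0,-0.024,0.155,0.22,0,0,0,-0.031,0.2,0.22,0,0,0,-0.038,0.245,0.22,0,0,0,-0.045,0.29,0.22,0,0,0,-0.05,0.325,0.21,0,0,0,-0.052,0.3365,0.17,0,0,0,-0.052,0.3365,0.12,0,0,0,-0.052,0.3365,0.08,0,0,0,-0.052,0.3365,0.05,0,0,0,-0.052,0.3365,0.025,0,0,0,-0.052,0.3365,0.012,0,0,0,-0.052,0.3365,0.0065,0,0,0,-0.052,0.3365,0.0045,0,0,0],
)

```text
clock: 21.6
eef_pos: [432.1, 166.7, 43.2]
eef_rot: [-3.141, -0.0, 2.272]
wrist_force: [0.5, 0.6, -0.5]
finger_gap: 49.3
finger_force: 15.0
```

Request:
jog_arm(
  plan=[0,0,0,0,0,0,0,0,0,0,0,0],
)

```text
clock: 21.8
eef_pos: [432.7, 166.8, 44.2]
eef_rot: [3.14, 0.001, 2.272]
wrist_force: [-0.6, 0.2, -1.1]
finger_gap: 49.1
finger_force: 15.0
```

Request:
jog_arm(
  plan=[0,0,0,0,0,0,0,0,0,0,0,0,0,0,0,0,0,0,0,0,0.01,0,0,0,0,0,0.04,0,0,0,0,0,0.09,0,0,0,0,0,0.14,0,0,0,0,0.02,0.19,0,0,0,0,0.05,0.22,0,0,0,0,0.08,0.22,0,0,0,0,0.08,0.22,0,0,0],
  claw=0.06,
)

```text
clock: 22.9
eef_pos: [432.0, 249.0, 264.9]
eef_rot: [3.14, 0.0, 2.275]
wrist_force: [-0.3, 0.2, -0.4]
finger_gap: 60.1
finger_force: 0.0
```

```bash
python3 c.py
```

```text
n 421 circ [489.  161.8] r 26.4 mean [488.7 161.4  58.5]
n 429 circ [433.6 165.8] r 26.1 mean [433.7 165.9  56.1]
n 413 circ [ 404.4 -166.2] r 25.6 mean [ 404.5 -167.4   53. ]
n 413 circ [396.8 -84.3] r 25.2 mean [397.1 -84.5  53.1]
[431.9 247.6 264. ] [3.1 0.  2.3]
```

Request:
jog_arm(
  plan=[-0.002,-0.03,0.01,0,0,0,-0.005,-0.07,0.01,0,0,0,-0.008,-0.115,0.01,0,0,0,-0.011,-0.16,0.01,0,0,0,-0.014,-0.205,0.01,0,0,0,-0.017,-0.25,0.01,0,0,0,-0.02,-0.295,0,0,0,0,-0.023,-0.34,-0.02,0,0,0,-0.026,-0.38,-0.04,0,0,0,-0.027,-0.405,-0.07,0,0,0,-0.027,-0.414,-0.11,0,0,0,-0.027,-0.414,-0.15,0,0,0,-0.027,-0.414,-0.19,0,0,0,-0.027,-0.414,-0.215,0,0,0,-0.027,-0.414,-0.225,0,0,0,-0.027,-0.414,-0.225,0,0,0,-0.027,-0.414,-0.225,0,0,0],
  claw=0.074,
)

```text
clock: 24.65
eef_pos: [405.7, -167.8, 39.6]
eef_rot: [3.141, 0.001, 2.272]
wrist_force: [-0.2, 0.3, 0.1]
finger_gap: 74.2
finger_force: 0.0
```

Request:
jog_arm(
  plan=[0,0,0,0,0,0,0,0,0,0,0,0,0,0,0,0,0,0,0,0,0,0,0,0,0,0,0,0,0,0,0,0,0,0,0,0],
  claw=0.04,
)

```text
clock: 25.25
eef_pos: [405.4, -167.5, 38.9]
eef_rot: [3.142, 0.001, 2.272]
wrist_force: [-2.6, -0.3, 6.0]
finger_gap: 49.6
finger_force: 15.0
```

Request:
jog_arm(
  plan=[0,0,0.02,0,0,0,0,0,0.06,0,0,0,0.005,0.01,0.1,0,0,0,0.015,0.035,0.12,0,0,0,0.03,0.07,0.12,0,0,0,0.046,0.11,0.12,0,0,0,0.06,0.145,0.12,0,0,0,0.069,0.166,0.12,0,0,0,0.071,0.171,0.11,0,0,0,0.071,0.171,0.08,0,0,0,0.071,0.171,0.05,0,0,0,0.071,0.171,0.025,0,0,0,0.071,0.171,0.012,0,0,0,0.071,0.171,0.0065,0,0,0,0.071,0.171,0.005,0,0,0,0.071,0.171,0.005,0,0,0,0.071,0.171,0.005,0,0,0],
)

```text
clock: 26.95
eef_pos: [476.8, 3.6, 44.3]
eef_rot: [3.14, 0.001, 2.272]
wrist_force: [-1.0, -0.7, -1.0]
finger_gap: 49.3
finger_force: 15.0
```

Request:
jog_arm(
  plan=[0,0,0,0,0,0,0,0,0,0,0,0,0,0,0,0,0,0,0,0,0.01,0,0,0,0,0,0.04,0,0,0,0,0,0.09,0,0,0,0,0,0.14,0,0,0,0,0.02,0.19,0,0,0,0,0.06,0.22,0,0,0,0,0.11,0.22,0,0,0,0,0.16,0.22,0,0,0,0,0.21,0.22,0,0,0,0,0.24,0.22,0,0,0,0,0.24,0.22,0,0,0],
  claw=0.06,
)

```text
clock: 28.35
eef_pos: [475.5, 246.9, 263.8]
eef_rot: [3.141, -0.0, 2.276]
wrist_force: [-0.1, -0.2, 0.6]
finger_gap: 60.2
finger_force: 0.0
```

```bash
python3 c.py
```

```text
n 423 circ [489.4 161.2] r 26.7 mean [488.7 161.2  58.4]
n 407 circ [476.4   3.7] r 25.8 mean [476.5   3.7  55.7]
n 430 circ [433.6 165.8] r 26.1 mean [433.7 165.9  56. ]
n 411 circ [396.5 -83.7] r 25.5 mean [397.  -84.1  53.2]
[475.7 245.  263.8] [-3.1 -0.   2.3]
```

Request:
jog_arm(
  plan=[0,-0.02,0.01,0,0,-7,-0.005,-0.05,0.01,0,0,-15,-0.01,-0.08,0.01,0,0,-23,-0.02,-0.11,0.01,0,0,-31,-0.03,-0.145,0.01,0,0,-39,-0.04,-0.18,0.01,0,0,-47,-0.05,-0.215,0.01,0,0,-55,-0.06,-0.25,0.01,0,0,-63,-0.07,-0.28,0,0,0,-71,-0.0775,-0.31,-0.02,0,0,-79,-0.0785,-0.325,-0.05,0,0,-87,-0.0785,-0.329,-0.09,0,0,-90,-0.0785,-0.329,-0.13,0,0,-90,-0.0785,-0.329,-0.17,0,0,-90,-0.0785,-0.329,-0.2,0,0,-90,-0.0785,-0.329,-0.22,0,0,-90,-0.0785,-0.329,-0.225,0,0,-90,-0.0785,-0.329,-0.225,0,0,-90,-0.0785,-0.329,-0.225,0,0,-90],
  claw=0.074,
)

```text
clock: 30.3
eef_pos: [398.3, -85.8, 39.7]
eef_rot: [3.14, -0.001, 0.701]
wrist_force: [0.2, 0.3, 0.4]
finger_gap: 74.1
finger_force: 0.0
```

Request:
jog_arm(
  plan=[0,0,0,0,0,0,0,0,0,0,0,0,0,0,0,0,0,0,0,0,0,0,0,0,0,0,0,0,0,0,0,0,0,0,0,0],
  claw=0.04,
)

```text
clock: 30.9
eef_pos: [397.9, -85.3, 38.7]
eef_rot: [3.141, -0.0, 0.702]
wrist_force: [-1.2, 0.2, 6.8]
finger_gap: 50.2
finger_force: 15.1
```

Request:
jog_arm(
  plan=[0,0,0.02,0,0,0,0,0,0.06,0,0,0,0.002,0.01,0.1,0,0,0,0.006,0.03,0.12,0,0,0,0.012,0.055,0.12,0,0,0,0.017,0.08,0.12,0,0,0,0.02,0.092,0.12,0,0,0,0.02,0.0935,0.11,0,0,0,0.02,0.0935,0.08,0,0,0,0.02,0.0935,0.05,0,0,0,0.02,0.0935,0.025,0,0,0,0.02,0.0935,0.012,0,0,0,0.02,0.0935,0.0065,0,0,0,0.02,0.0935,0.005,0,0,0,0.02,0.0935,0.005,0,0,0,0.02,0.0935,0.005,0,0,0],
)

```text
clock: 32.5
eef_pos: [418.1, 8.0, 44.0]
eef_rot: [3.141, -0.001, 0.702]
wrist_force: [0.6, 0.7, -1.1]
finger_gap: 50.2
finger_force: 14.9
```

Request:
jog_arm(
  plan=[0,0,0,0,0,0,0,0,0,0,0,0,0,0,0,0,0,0,0,0,0.01,0,0,0,0,0,0.04,0,0,0,0,0,0.09,0,0,0,0,0,0.14,0,0,0,0,0.02,0.19,0,0,-8,0,0.06,0.22,0,0,-16,0,0.11,0.22,0,0,-24,0,0.16,0.22,0,0,-32,0,0.21,0.22,0,0,-40,0,0.24,0.22,0,0,-45,0,0.24,0.22,0,0,-45],
  claw=0.06,
)

```text
clock: 33.9
eef_pos: [416.9, 251.5, 264.0]
eef_rot: [-3.141, 0.0, -0.087]
wrist_force: [-0.6, -1.1, -0.8]
finger_gap: 59.9
finger_force: 0.0
```

```bash
python3 c.py
python3 - <<'E'
from m import *
m=blob(box((hsv[:,:,1]<60)&(P[:,:,2]>20)&(P[:,:,2]<42),(222,215,335,300)))
print(cv2.minAreaRect(P[m][:,:2].astype(np.float32)),cv2.minAreaRect(outline(m,33)))
g2=box((hsv[:,:,0]>20)&(hsv[:,:,0]<35)&(hsv[:,:,1]>100)&(P[:,:,2]>200)&(P[:,:,2]<220),(250,225,295,265));q=P[g2];print(len(q),q.mean(0),cv2.minAreaRect(q[:,:2].astype(np.float32)))
print(manip.read_state()['joints'])
E
```

```text
n 424 circ [488.6 162. ] r 26.5 mean [488.7 161.3  58.4]
n 404 circ [476.4   3.7] r 25.8 mean [476.6   3.6  55.8]
n 427 circ [433.6 165.8] r 26.1 mean [433.7 165.9  56.1]
n 422 circ [417.2   7.9] r 25.8 mean [417.2   8.   56. ]
[417.  251.2 263.9] [-3.1  0.  -0.1]
((455.0466613769531, 86.7287826538086), (228.56752014160156, 122.76702117919922), 85.08062744140625) ((454.11138916015625, 85.56493377685547), (226.20721435546875, 121.12899780273438), 85.00579071044922)
87 [452.6  84.7 208.3] ((452.9644470214844, 85.10858154296875), (9.932467460632324, 28.734228134155273), 85.28514099121094)
[ 0.5  0.1  1.6 -0.   1.4  2.1]
```

All four caps stand in the bays, two per end. Next, grasp the basket grip.

Request:
jog_arm(
  plan=[0.006,-0.03,0,0,0,0,0.015,-0.07,0,0,0,0,0.025,-0.115,0,0,0,0,0.033,-0.15,0,0,0,0,0.036,-0.166,0,0,0,0,0.036,-0.166,-0.02,0,0,0,0.036,-0.166,-0.05,0,0,0,0.036,-0.166,-0.08,0,0,0,0.036,-0.166,-0.092,0,0,0,0.036,-0.166,-0.092,0,0,0,0.036,-0.166,-0.092,0,0,0],
  claw=0.05,
)

```text
clock: 35.25
eef_pos: [454.3, 81.9, 172.8]
eef_rot: [-3.141, -0.001, -0.084]
wrist_force: [-0.3, -0.2, 0.5]
finger_gap: 49.5
finger_force: 0.0
```

Request:
jog_arm(
  plan=[0,0,0,0,0,0,0,0,0,0,0,0,0,0,0,0,0,0,0,0,0,0,0,0,0,0,0,0,0,0,0,0,0,0,0,0,0,0,0,0,0,0,0,0,0,0,0,0],
  claw=0.0,
  force=45,
)

```text
clock: 36.05
eef_pos: [453.6, 82.3, 171.3]
eef_rot: [-3.141, 0.001, -0.084]
wrist_force: [-1.5, 3.1, -2.5]
finger_gap: 9.6
finger_force: 45.0
```

Request:
jog_arm(
  plan=[0,0,0.002,0,0,0,0,0,0.005,0,0,0,0,0,0.01,0,0,0,0,0,0.018,0,0,0,0,0,0.028,0,0,0,0,0,0.04,0,0,0,0,0,0.052,0,0,0,0,0,0.065,0,0,0,0,0,0.078,0,0,0,0,0,0.09,0,0,0,0,0,0.102,0,0,0,0,0,0.112,0,0,0,0,0,0.118,0,0,0,0,0,0.121,0,0,0,0,0,0.121,0,0,0,0,0,0.121,0,0,0],
)

```text
clock: 37.65
eef_pos: [453.6, 82.2, 292.0]
eef_rot: [3.141, 0.001, -0.084]
wrist_force: [0.3, 0.1, -7.1]
finger_gap: 9.4
finger_force: 45.0
```

Request:
jog_arm(
  plan=[0,-0.003,0,0,0,0,0,-0.009,0,0,0,0,0,-0.018,0,0,0,0,0,-0.03,0,0,0,0,0,-0.043,0,0,0,0,0,-0.057,0,0,0,0,0,-0.071,0,0,0,0,0,-0.085,0,0,0,0,0,-0.099,0,0,0,0,0,-0.113,0,0,0,0,0,-0.127,0,0,0,0,0,-0.139,0,0,0,0,0,-0.148,0,0,0,0,0,-0.154,0,0,0,0,0,-0.157,0,0,0,0,0,-0.158,0,0,0,0,0,-0.158,0,0,0,0,0,-0.158,0,0,0],
)

```text
validation failed for argument at $.pl...
```

```bash
python3 -c "
from h import *
s=manip.read_state();print(s['eef_pos'],s['eef_rot'],s['finger_gap'],s['wrist_force'])
im,d=snap('side','s6.png');im2,_=snap('top','t6.png')
o=np.zeros((400,800,3),np.uint8);o[:,:400]=cv2.resize(im[110:310,220:420],(400,400));o[:,400:]=cv2.resize(im2[100:300,250:450],(400,400));cv2.imwrite('pics/c6.png',o[:,:,::-1])"
```

```text
[453.63466039  82.17694842 291.99271138] [ 3.14143179e+00  7.99589120e-04 -8.38258604e-02] 9.4301963674975 [ 0.31836853  0.10328244 -7.08884928]
```

View pics/c6.png

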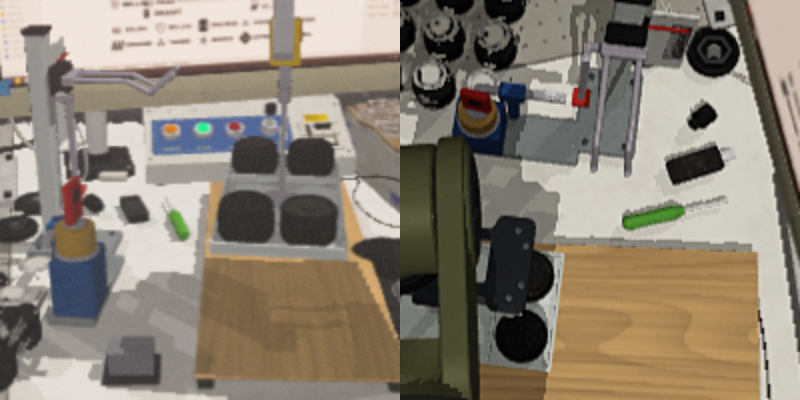

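The basket is lifted level with all 4 caps. The second call was rejected, so I'll resend it with fewer rows.

Request:
jog_arm(
  plan=[0,-0.004,0,0,0,0,0,-0.015,0,0,0,0,0,-0.03,0,0,0,0,0,-0.048,0,0,0,0,0,-0.066,0,0,0,0,0,-0.084,0,0,0,0,0,-0.102,0,0,0,0,0,-0.12,0,0,0,0,0,-0.136,0,0,0,0,0,-0.148,0,0,0,0,0,-0.155,0,0,0,0,0,-0.158,0,0,0,0,0,-0.158,0,0,0],
)

```text
validation failed for argument at $.pl...
```

Request:
jog_arm(
  plan=[0.004,0,0,0,0,0,0.014,0,0,0,0,0,0.028,0,0,0,0,0,0.044,0,0,0,0,0,0.06,0,0,0,0,0,0.076,0,0,0,0,0,0.092,0,0,0,0,0,0.108,0,0,0,0,0,0.122,0,0,0,0,0,0.132,0,0,0,0,0,0.139,0,0,0,0,0,0.1415,0,0,0,0,0,0.1415,0,0,0,0,0,0.1415,0,0,0,0,0],
)

```text
clock: 39.15
eef_pos: [595.1, 82.2, 292.5]
eef_rot: [-3.142, 0.0, -0.084]
wrist_force: [0.4, 0.0, -7.0]
finger_gap: 10.0
finger_force: 45.0
```

```bash
python3 -c "
from h import *
s=manip.read_state();print(s['eef_pos'],s['eef_rot'],s['finger_gap'],s['wrist_force'])
im,d=snap('side','s7.png');im2,_=snap('top','t7.png')
o=np.zeros((400,800,3),np.uint8);o[:,:400]=cv2.resize(im[100:240,210:350],(400,400));o[:,400:]=cv2.resize(im2[90:230,280:420],(400,400));cv2.imwrite('pics/c7.png',o[:,:,::-1])"
```

```text
[595.10384475  82.22355436 292.46400147] [-3.14158188e+00  4.82407527e-05 -8.37761985e-02] 10.035158026199872 [ 0.40637189  0.03596022 -6.98832415]
```

View pics/c7.png

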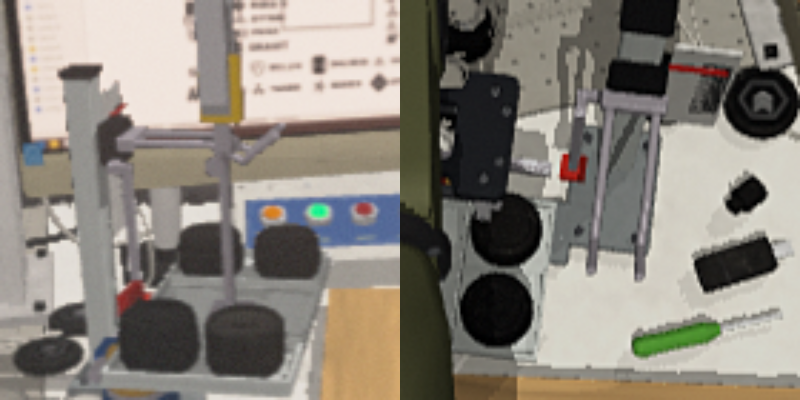

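I miscounted one row, so the y move was refused and the x move ran alone. The basket is now beside the key handle, not touching it (wrist force unchanged at 7 N). I'll back out in −x first, then move in y, one call at a time.

Request:
jog_arm(
  plan=[-0.005,0,0,0,0,0,-0.016,0,0,0,0,0,-0.032,0,0,0,0,0,-0.05,0,0,0,0,0,-0.068,-0.003,0,0,0,0,-0.082,-0.012,0,0,0,0,-0.092,-0.025,0,0,0,0,-0.098,-0.04,0,0,0,0,-0.1,-0.058,0,0,0,0,-0.1,-0.076,0,0,0,0,-0.1,-0.094,0,0,0,0,-0.1,-0.112,0,0,0,0,-0.1,-0.128,0,0,0,0,-0.1,-0.142,0,0,0,0,-0.1,-0.152,0,0,0,0,-0.1,-0.157,0,0,0,0,-0.1,-0.158,0,0,0,0,-0.1,-0.158,0,0,0,0],
)

```text
clock: 41.05
eef_pos: [495.3, -75.6, 292.4]
eef_rot: [-3.141, 0.0, -0.084]
wrist_force: [-0.5, -0.7, -6.8]
finger_gap: 9.7
finger_force: 45.0
```

Request:
jog_arm(
  plan=[0.004,0,0,0,0,0,0.013,0,0,0,0,0,0.026,0,0,0,0,0,0.04,0,0,0,0,0,0.054,0,0,0,0,0,0.068,0,0,0,0,0,0.081,0,0,0,0,0,0.091,0,0,0,0,0,0.097,0,0,0,0,0,0.1,0,0,0,0,0,0.1,0,0,0,0,0,0.1,0,0,0,0,0],
)

```text
clock: 42.25
eef_pos: [595.1, -75.8, 292.5]
eef_rot: [3.142, 0.0, -0.084]
wrist_force: [0.1, -0.0, -6.3]
finger_gap: 9.6
finger_force: 45.0
```

```bash
python3 -c "
from h import *
s=manip.read_state();print(s['eef_pos'],s['eef_rot'],s['finger_gap'],s['wrist_force'])
im,d=snap('side','s8.png');im2,_=snap('top','t8.png')
o=np.zeros((400,800,3),np.uint8);o[:,:400]=cv2.resize(im[110:250,210:350],(400,400));o[:,400:]=cv2.resize(im2[90:230,280:420],(400,400));cv2.imwrite('pics/c8.png',o[:,:,::-1])"
```

```text
[595.1085426  -75.75430192 292.46660132] [ 3.14157014e+00  7.82210986e-05 -8.37661556e-02] 9.599539014343103 [ 0.05860418 -0.01150049 -6.26319838]
```

View pics/c8.png

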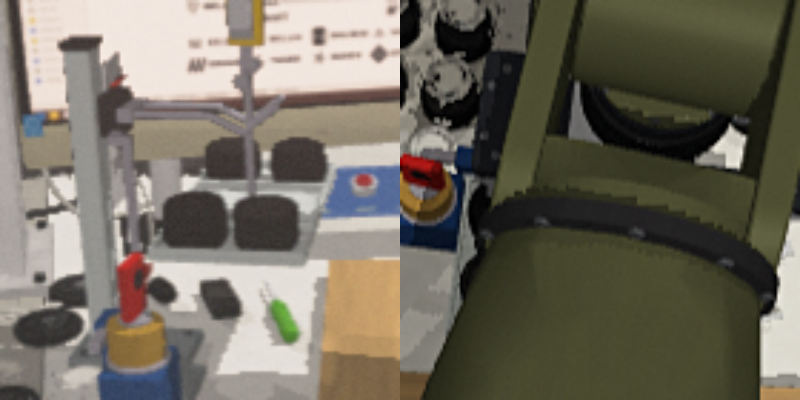

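The bar end at crop (247,77) is right above the V at about (245,125), the mast is between the prongs, and the key is clear. Lowering slowly.

Request:
jog_arm(
  plan=[0,0,-0.003,0,0,0,0,0,-0.008,0,0,0,0,0,-0.014,0,0,0,0,0,-0.02,0,0,0,0,0,-0.025,0,0,0,0,0,-0.029,0,0,0,0,0,-0.032,0,0,0,0,0,-0.035,0,0,0,0,0,-0.038,0,0,0,0,0,-0.041,0,0,0,0,0,-0.044,0,0,0,0,0,-0.047,0,0,0,0,0,-0.05,0,0,0,0,0,-0.05,0,0,0,0,0,-0.05,0,0,0],
)

```text
clock: 43.85
eef_pos: [595.3, -75.8, 242.6]
eef_rot: [-3.142, -0.0, -0.084]
wrist_force: [0.5, 0.3, -5.2]
finger_gap: 10.2
finger_force: 45.0
```

Request:
jog_arm(
  plan=[0,0,-0.001,0,0,0,0,0,-0.004,0,0,0,0,0,-0.008,0,0,0,0,0,-0.012,0,0,0,0,0,-0.016,0,0,0,0,0,-0.02,0,0,0,0,0,-0.024,0,0,0,0,0,-0.027,0,0,0,0,0,-0.029,0,0,0,0,0,-0.03,0,0,0,0,0,-0.03,0,0,0,0,0,-0.03,0,0,0],
)

```text
clock: 45.05
eef_pos: [595.3, -75.8, 212.6]
eef_rot: [3.142, -0.0, -0.084]
wrist_force: [1.8, 0.1, -0.4]
finger_gap: 9.7
finger_force: 45.0
```

```bash
python3 -c "
from h import *
for i in range(6):
  s=manip.read_state();print(s['eef_pos'],s['wrist_force'],s['moment']);snap('side')"
```

```text
[595.34790061 -75.81282382 212.645058  ] [ 1.79009486  0.11325412 -0.35905079] [-0.06936763 -0.20707775 -0.01638164]
[595.34215629 -75.787272   212.63740346] [ 2.04004538 -0.25170452 -0.58633808] [-0.05620545 -0.22335251 -0.01037305]
[595.33490987 -75.8198221  212.6173353 ] [ 1.85265516 -0.52018783  0.39130005] [-0.09816946 -0.25400919  0.01134692]
[595.33996482 -75.79514536 212.63016264] [ 2.33067348 -0.099147    0.45066761] [-0.06588734 -0.27432278  0.01271518]
[595.34935274 -75.81370381 212.59851886] [ 2.28382534 -0.09647083  0.09000448] [-0.03203695 -0.2152796   0.03280043]
[595.32924981 -75.79294652 212.57384045] [1.45156714 0.06286007 0.01761709] [-0.03563084 -0.3247103   0.03225418]
```

Request:
jog_arm(
  plan=[0.0005,0,0,0,0,0,0.001,0,0,0,0,0,0.0015,0,0,0,0,0,0.0015,0,0,0,0,0],
)

```text
clock: 45.75
eef_pos: [596.8, -75.8, 212.4]
eef_rot: [-3.142, 0.0, -0.084]
wrist_force: [0.8, 0.1, -1.4]
finger_gap: 9.8
finger_force: 45.0
```

```bash
python3 -c "
from h import *
for i in range(4):
  s=manip.read_state();print(s['eef_pos'],s['wrist_force'],s['moment']);snap('side')"
```

```text
[596.81888364 -75.77368598 212.37905462] [ 0.77039946  0.099764   -1.36515497] [-0.02442631 -0.04878952 -0.04656996]
[596.82203669 -75.78901693 212.39690719] [ 1.23787309 -0.52958499 -0.32924822] [ 0.00097312 -0.09367898  0.04589456]
[596.84327751 -75.79796647 212.46507915] [ 0.76727191 -0.07814054 -0.83976335] [-0.02004312 -0.12777379 -0.0075969 ]
[596.81980632 -75.78937149 212.4351517 ] [ 1.70786405 -0.07338821 -1.0220774 ] [-0.06088053 -0.0770147  -0.01614862]
```

Request:
jog_arm(
  plan=[0.0005,0,-0.001,0,0,0,0.001,0,-0.002,0,0,0,0.0012,0,-0.003,0,0,0,0.0012,0,-0.004,0,0,0,0.0012,0,-0.005,0,0,0,0.0012,0,-0.005,0,0,0,0.0012,0,-0.005,0,0,0],
)

```text
clock: 46.65
eef_pos: [597.9, -75.8, 207.4]
eef_rot: [-3.142, 0.0, -0.084]
wrist_force: [-0.2, -0.2, 0.8]
finger_gap: 9.6
finger_force: 45.0
```

```bash
python3 -c "
from h import *
for i in range(4):
  s=manip.read_state();print(s['eef_pos'],s['wrist_force'],s['moment']);snap('side')"
```

```text
[597.93525536 -75.76848148 207.44983439] [-0.1811015  -0.23096189  0.7560118 ] [-0.05131835  0.30249996  0.03111231]
[597.92615603 -75.79939257 207.45919835] [-0.62578972 -0.12086698 -0.23789359] [-0.05858662  0.28018542  0.06311803]
[597.93292804 -75.79377173 207.46480928] [-0.34541647 -0.30974905  0.13621714] [-0.0707787   0.31068053 -0.00173986]
[597.93744037 -75.80106697 207.47518041] [-0.89555784 -0.1078498   0.99328264] [-0.10935204  0.27715762 -0.01127931]
```

Request:
jog_arm(
  plan=[0,0,0,0,0,0,0,0,0,0,0,0,0,0,0,0,0,0,0,0,0,0,0,0,0,0,0,0,0,0,0,0,0,0,0,0,0,0,0,0,0,0,0,0,0,0,0,0,0,0,0,0,0,0,0,0,0,0,0,0],
  claw=0.06,
)

```text
clock: 47.85
eef_pos: [598.0, -75.8, 207.4]
eef_rot: [-3.142, 0.0, -0.084]
wrist_force: [-0.1, -0.0, 0.3]
finger_gap: 60.3
finger_force: 0.0
```

```bash
python3 -c "
from h import *
for i in range(3):
  im,d=snap('side');h=cv2.cvtColor(im,cv2.COLOR_RGB2HSV);m=(h[:,:,0]>20)&(h[:,:,0]<35)&(h[:,:,1]>120)&(h[:,:,2]>100);m[:, :270]=0;m[:,330:]=0;m[:90]=0;m[185:]=0
  v,u=np.nonzero(m);print(len(u),u.mean(),v.mean())
cv2.imwrite('pics/c9.png',cv2.resize(im[110:250,210:350],(560,560))[:,:,::-1]);s=manip.read_state();print(s['clock'],s['finger_force'],s['wrist_force'])"
```

```text
78 298.3076923076923 151.12820512820514
81 298.3703703703704 151.0493827160494
78 298.3974358974359 151.03846153846155
48.0 0.0 [-0.60579258  0.09953046  0.21186392]
```

View pics/c9.png

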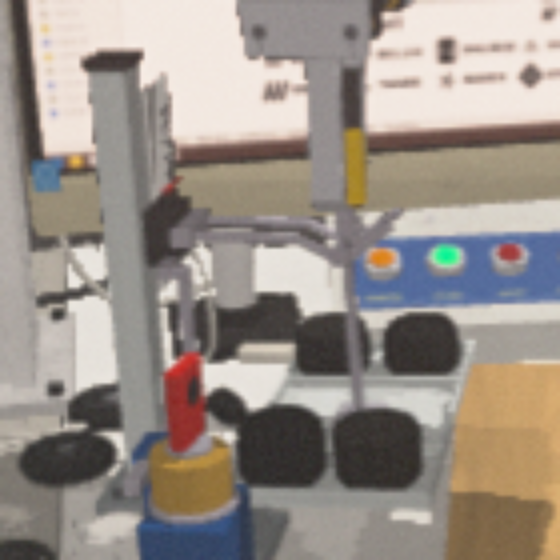

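The basket hangs level on the twin hook, grip at crop (355,165) between the open fingers, and it isn't moving. Waiting two more seconds.

Request:
jog_arm(
  plan=[0,0,0,0,0,0,0,0,0,0,0,0,0,0,0,0,0,0,0,0,0,0,0,0,0,0,0,0,0,0,0,0,0,0,0,0,0,0,0,0,0,0,0,0,0,0,0,0,0,0,0,0,0,0,0,0,0,0,0,0,0,0,0,0,0,0,0,0,0,0,0,0,0,0,0,0,0,0,0,0,0,0,0,0,0,0,0,0,0,0,0,0,0,0,0,0,0,0,0,0,0,0,0,0,0,0,0,0,0,0,0,0,0,0,0,0,0,0,0,0],
)

```text
clock: 50.0
eef_pos: [598.0, -75.8, 207.5]
eef_rot: [3.142, -0.0, -0.084]
wrist_force: [0.4, -0.1, 0.2]
finger_gap: 59.8
finger_force: 0.0
```

```bash
python3 -c "
from h import *
for i in range(4):
  im,d=snap('side');h=cv2.cvtColor(im,cv2.COLOR_RGB2HSV);m=(h[:,:,0]>20)&(h[:,:,0]<35)&(h[:,:,1]>120)&(h[:,:,2]>100);m[:, :270]=0;m[:,330:]=0;m[:90]=0;m[185:]=0
  v,u=np.nonzero(m);print(len(u),u.mean(),v.mean())
s=manip.read_state();print(s['clock'],s['finger_force'],s['wrist_force'])"
```

```text
78 298.37179487179486 151.35897435897436
81 298.358024691358 151.06172839506172
81 298.4074074074074 151.23456790123456
79 298.4177215189873 150.9873417721519
50.2 0.0 [0.03577442 0.85609178 0.82009204]
```

The pointer is steady. Re-grip and lift slowly.

Request:
jog_arm(
  plan=[0,0,0,0,0,0,0,0,0,0,0,0,0,0,0,0,0,0,0,0,0,0,0,0,0,0,0,0,0,0,0,0,0,0,0,0,0,0,0,0,0,0,0,0,0,0,0,0,0,0,0,0,0,0,0,0,0,0,0,0],
  claw=0.0,
  force=45,
)

```text
clock: 51.2
eef_pos: [598.0, -75.8, 207.5]
eef_rot: [3.142, -0.0, -0.084]
wrist_force: [-0.4, 0.5, -0.5]
finger_gap: 10.2
finger_force: 45.0
```

Request:
jog_arm(
  plan=[0,0,0.001,0,0,0,0,0,0.004,0,0,0,0,0,0.008,0,0,0,0,0,0.012,0,0,0,0,0,0.016,0,0,0,0,0,0.02,0,0,0,0,0,0.024,0,0,0,0,0,0.028,0,0,0,0,0,0.032,0,0,0,0,0,0.036,0,0,0,0,0,0.04,0,0,0,0,0,0.043,0,0,0,0,0,0.046,0,0,0,0,0,0.049,0,0,0,0,0,0.052,0,0,0,0,0,0.055,0,0,0,0,0,0.06,0,0,0,0,0,0.066,0,0,0,0,0,0.073,0,0,0,0,0,0.08,0,0,0],
)

```text
clock: 53.2
eef_pos: [598.0, -75.8, 288.2]
eef_rot: [3.142, -0.0, -0.084]
wrist_force: [0.5, 0.2, -6.6]
finger_gap: 9.5
finger_force: 45.0
```

Request:
jog_arm(
  plan=[0,0,0.004,0,0,0,0,0,0.006,0,0,0,0,0,0.006,0,0,0,0,0,0.006,0,0,0],
)

```text
clock: 53.6
eef_pos: [597.9, -75.8, 293.1]
eef_rot: [-3.142, 0.0, -0.084]
wrist_force: [-0.2, -0.3, -7.3]
finger_gap: 9.6
finger_force: 45.0
```

```bash
python3 -c "
from h import *
im,d=snap('side')
cv2.imwrite('pics/c10.png',cv2.resize(im[100:250,200:350],(600,600))[:,:,::-1]);s=manip.read_state();print(s['clock'],s['eef_pos'],s['wrist_force'],s['finger_gap'])"
```

```text
53.65 [597.89548506 -75.76854143 293.10302717] [ 0.88918247  0.07337576 -6.43614331] 9.737819682965053
```

View pics/c10.png

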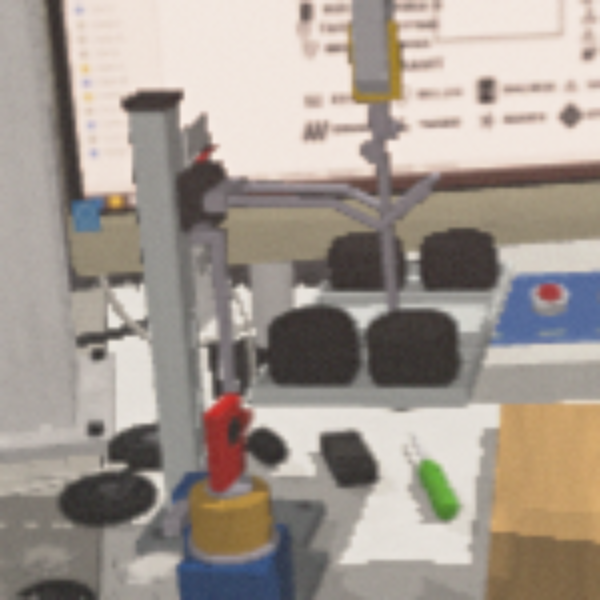

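The bar is clear above the prongs and the caps are all in. Moving back and setting the basket down on the board.

Request:
jog_arm(
  plan=[-0.004,0,0,0,0,0,-0.013,0,0,0,0,0,-0.027,0,0,0,0,0,-0.043,0,0,0,0,0,-0.06,0,0,0,0,0,-0.077,0.004,0,0,0,0,-0.094,0.012,0,0,0,0,-0.11,0.022,0,0,0,0,-0.124,0.032,0,0,0,0,-0.135,0.041,0,0,0,0,-0.141,0.047,0,0,0,0,-0.143,0.05,0,0,0,0,-0.143,0.05,0,0,0,0],
)

```text
clock: 54.95
eef_pos: [455.0, -25.6, 293.6]
eef_rot: [3.142, -0.0, -0.083]
wrist_force: [0.1, 0.6, -6.6]
finger_gap: 9.3
finger_force: 45.0
```

Request:
jog_arm(
  plan=[0,0,-0.003,0,0,0,0,0,-0.01,0,0,0,0,0,-0.02,0,0,0,0,0,-0.032,0,0,0,0,0,-0.044,0,0,0,0,0,-0.056,0,0,0,0,0,-0.068,0,0,0,0,0,-0.08,0,0,0,0,0,-0.09,0,0,0,0,0,-0.098,0,0,0,0,0,-0.104,0,0,0,0,0,-0.109,0,0,0,0,0,-0.113,0,0,0,0,0,-0.116,0,0,0,0,0,-0.116,0,0,0],
)

```text
clock: 56.45
eef_pos: [454.9, -25.8, 177.2]
eef_rot: [-3.142, 0.0, -0.084]
wrist_force: [-0.1, -0.1, -6.5]
finger_gap: 10.0
finger_force: 45.0
```

Request:
jog_arm(
  plan=[0,0,-0.001,0,0,0,0,0,-0.002,0,0,0,0,0,-0.003,0,0,0,0,0,-0.004,0,0,0,0,0,-0.005,0,0,0,0,0,-0.005,0,0,0],
)

```text
clock: 57.05
eef_pos: [454.9, -25.8, 172.3]
eef_rot: [-3.142, 0.0, -0.084]
wrist_force: [-0.2, -0.5, -6.2]
finger_gap: 9.7
finger_force: 45.0
```

Request:
jog_arm(
  plan=[0,0,-0.001,0,0,0,0,0,-0.0015,0,0,0,0,0,-0.002,0,0,0,0,0,-0.002,0,0,0],
)

```text
clock: 57.45
eef_pos: [455.2, -25.8, 172.1]
eef_rot: [3.141, -0.001, -0.084]
wrist_force: [-8.8, -0.0, 14.2]
finger_gap: 9.9
finger_force: 45.0
```

Request:
jog_arm(
  plan=[0,0,0.001,0,0,0,0,0,0.001,0,0,0],
)

```text
clock: 57.65
eef_pos: [455.2, -25.8, 172.1]
eef_rot: [3.141, -0.001, -0.084]
wrist_force: [-4.7, 0.5, 5.5]
finger_gap: 9.6
finger_force: 45.0
```

Request:
jog_arm(
  plan=[0,0,0,0,0,0,0,0,0,0,0,0,0,0,0,0,0,0,0,0,0,0,0,0,0,0,0,0,0,0,0,0,0.01,0,0,0,0,0,0.03,0,0,0,0,0,0.06,0,0,0,0,0,0.09,0,0,0,0,0,0.1,0,0,0],
  claw=0.05,
)

```text
clock: 58.65
eef_pos: [455.7, -25.9, 274.8]
eef_rot: [3.141, -0.005, -0.084]
wrist_force: [-0.0, -0.2, -0.3]
finger_gap: 49.9
finger_force: 0.0
```

Request:
jog_arm(
  plan=[0,0.03,0,0,0,8,0,0.07,0,0,0,16,0,0.12,0,0,0,24,0,0.17,0,0,0,32,0,0.22,0,0,0,40,0,0.27,0,0,0,48,0,0.32,0,0,0,56,0,0.35,0,0,0,64,0,0.36,0,0,0,72,0,0.36,0,0,0,80,0,0.36,0,0,0,82,0,0.36,0,0,0,82],
)

```text
clock: 59.85
eef_pos: [454.8, 334.3, 270.9]
eef_rot: [-3.141, 0.001, 1.348]
wrist_force: [-0.1, -0.9, 0.3]
finger_gap: 49.9
finger_force: 0.0
```

```bash
python3 c.py
python3 - <<'E'
from m import *
m=blob(box((hsv[:,:,1]<60)&(P[:,:,2]>20)&(P[:,:,2]<42),(260,210,400,310)))
print('tray',cv2.minAreaRect(P[m][:,:2].astype(np.float32)),np.percentile(P[m][:,2],[5,50,95]))
k=box((((hsv[:,:,0]<8)|(hsv[:,:,0]>172))&(hsv[:,:,1]>120)&(g>60)),(270,130,302,172))
q=P[k&(P[:,:,2]>152)];print('key',len(q),q.mean(0),cv2.minAreaRect(q[:,:2].astype(np.float32)))
w=box((hsv[:,:,0]>8)&(hsv[:,:,0]<22)&(hsv[:,:,1]>80)&(abs(P[:,:,2]-22)<5)&(P[:,:,2]<40),(200,200,450,330));print('board',cv2.minAreaRect(P[w][:,:2].astype(np.float32)))
cv2.imwrite('pics/t11.png',im[:,:,::-1])
E
```

```text
n 413 circ [485.5  53.1] r 25.9 mean [485.2  53.   58.7]
n 411 circ [ 473.2 -105.1] r 25.9 mean [ 473.5 -104.9   55.7]
n 415 circ [430.2  57.1] r 25.7 mean [430.6  57.   56.1]
n 427 circ [ 414.3 -100.7] r 25.7 mean [ 414.5 -100.5   56. ]
[454.9 334.2 271. ] [-3.1  0.   1.3]
tray ((452.00128173828125, -23.84796905517578), (226.93084716796875, 123.01238250732422), 85.13199615478516) [22.7 24.6 32.9]
key 72 [667.8  67.  158.4] ((668.5799560546875, 67.07624053955078), (30.051868438720703, 9.990848541259766), 78.23324584960938)
board ((419.40875244140625, -28.833786010742188), (468.7034912109375, 233.04844665527344), 89.93541717529297)
```

The basket is flat on the board with all four caps in. Now back to the key.

Request:
jog_arm(
  plan=[0.025,-0.032,0,0,0,0,0.055,-0.069,0,0,0,0,0.085,-0.106,0,0,0,0,0.115,-0.144,0,0,0,0,0.145,-0.181,0,0,0,0,0.175,-0.219,-0.01,0,0,0,0.2,-0.25,-0.03,0,0,0,0.212,-0.265,-0.05,0,0,0,0.2135,-0.267,-0.06,0,0,0,0.2135,-0.267,-0.06,0,0,0,0.2135,-0.267,-0.06,0,0,0],
  claw=0.04,
)

```text
clock: 61.2
eef_pos: [668.2, 68.3, 212.6]
eef_rot: [3.141, -0.0, 1.348]
wrist_force: [0.2, -0.2, 0.8]
finger_gap: 40.1
finger_force: 0.0
```

Request:
jog_arm(
  plan=[0,0,-0.02,0,0,0,0,0,-0.05,0,0,0,0,0,-0.07,0,0,0,0,0,-0.08,0,0,0,0,0,-0.0845,0,0,0,0,0,-0.0845,0,0,0,0,0,-0.0845,0,0,0],
)

```text
clock: 61.9
eef_pos: [669.0, 67.5, 128.5]
eef_rot: [3.14, -0.001, 1.348]
wrist_force: [0.8, 0.9, 0.2]
finger_gap: 40.0
finger_force: 0.0
```

Request:
jog_arm(
  plan=[0,0,0,0,0,0,0,0,0,0,0,0,0,0,0,0,0,0,0,0,0,0,0,0,0,0,0,0,0,0,0,0,0,0,0,0],
  claw=0.0,
  force=25,
)

```text
clock: 62.5
eef_pos: [668.4, 67.2, 127.0]
eef_rot: [-3.141, 0.0, 1.347]
wrist_force: [-0.9, 0.3, 1.1]
finger_gap: 9.8
finger_force: 25.0
```

Request:
jog_arm(
  plan=[0,0,0,0,0,6,0,0,0,0,0,12,0,0,0,0,0,18,0,0,0,0,0,24,0,0,0,0,0,30,0,0,0,0,0,36,0,0,0,0,0,42,0,0,0,0,0,48,0,0,0,0,0,54,0,0,0,0,0,60,0,0,0,0,0,66,0,0,0,0,0,72,0,0,0,0,0,78,0,0,0,0,0,84,0,0,0,0,0,90,0,0,0,0,0,95,0,0,0,0,0,99,0,0,0,0,0,101,0,0,0,0,0,101],
)

```text
clock: 64.4
eef_pos: [668.6, 67.5, 127.0]
eef_rot: [3.141, 0.001, 3.111]
wrist_force: [2.2, 1.6, 0.9]
finger_gap: 9.8
finger_force: 25.0
```

Request:
jog_arm(
  plan=[0,0,0,0,0,1,0,0,0,0,0,2,0,0,0,0,0,3,0,0,0,0,0,3],
)

```text
clock: 64.8
eef_pos: [668.6, 67.4, 127.0]
eef_rot: [3.141, 0.0, -3.12]
wrist_force: [2.2, 3.3, 0.6]
finger_gap: 10.1
finger_force: 25.0
```

```bash
python3 -c "
from h import *
s=manip.read_state();print(s['moment'],s['wrist_force'],s['eef_rot'],s['joints'])"
```

```text
[ 0.95933949 -0.50536503 -0.04039208] [2.24304101 3.33928626 0.55458865] [ 3.14125537e+00  3.88134841e-04 -3.11988021e+00] [ 4.59041723e-02  6.37887201e-01  1.21609047e+00  3.41435184e-04
  1.28721882e+00 -1.54670013e+00]
```

Request:
jog_arm(
  plan=[0,0,0,0,0,1,0,0,0,0,0,2,0,0,0,0,0,3,0,0,0,0,0,3],
)

```text
clock: 65.2
eef_pos: [668.6, 67.4, 127.1]
eef_rot: [3.141, 0.0, -3.067]
wrist_force: [2.7, 4.8, 1.1]
finger_gap: 9.8
finger_force: 25.0
```

Request:
jog_arm(
  plan=[0,0,0,0,0,0,0,0,0,0,0,0,0,0,0,0,0,0,0,0,0,0,0,0,0,0,0.02,0,0,0,0,0,0.06,0,0,0,0,0,0.1,0,0,0,0,0,0.13,0,0,0,-0.03,0.04,0.13,0,0,0,-0.06,0.08,0.13,0,0,0,-0.1,0.12,0.13,0,0,0,-0.13,0.16,0.13,0,0,0,-0.16,0.2,0.13,0,0,0,-0.18,0.23,0.13,0,0,0,-0.2,0.25,0.13,0,0,0,-0.2,0.25,0.13,0,0,0],
  claw=0.03,
)

```text
clock: 66.8
eef_pos: [466.4, 319.3, 257.2]
eef_rot: [3.141, 0.0, -3.065]
wrist_force: [0.4, 0.0, 0.2]
finger_gap: 30.2
finger_force: 0.0
```

```bash
python3 - <<'E'
from m import *
k=box((((hsv[:,:,0]<8)|(hsv[:,:,0]>172))&(hsv[:,:,1]>120)&(g>60)),(270,130,302,172))
q=P[k&(P[:,:,2]>150)];print('key',len(q),q.mean(0),cv2.minAreaRect(q[:,:2].astype(np.float32)),np.percentile(q[:,2],[5,50,95]))
im2,_=snap('side')
o=np.zeros((500,800,3),np.uint8);o[:,:400]=cv2.resize(im[100:300,240:400],(400,500));o[:,400:]=cv2.resize(im2[130:290,225:353],(400,500));cv2.imwrite('pics/c12.png',o[:,:,::-1])
E
python3 c.py
```

```text
key 60 [668.6  67.7 158.8] ((669.2864990234375, 67.80198669433594), (30.381187438964844, 6.576699256896973), 2.7685182094573975) [155.6 158.8 160.5]
n 412 circ [485.6  53.4] r 25.8 mean [485.2  53.   58.7]
n 412 circ [ 473.2 -105.1] r 25.9 mean [ 473.5 -104.8   55.8]
n 415 circ [430.5  57.1] r 25.6 mean [430.7  57.1  55.9]
n 426 circ [ 414.3 -100.7] r 25.7 mean [ 414.3 -100.5   55.7]
[469.2 316.3 256.8] [-3.1 -0.  -3.1]
```

View pics/c12.png

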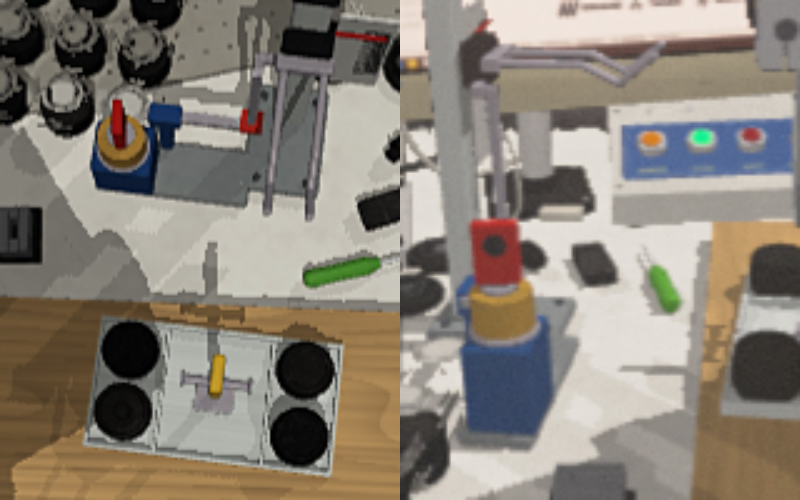

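The key is seated at handle top ≈160 mm and turned back to the locked stop. The basket stands flat with four caps, the hook is up, and the bystanders are untouched. Handing in.

```bash
python3 -c "
from cell import manip
print(manip.sign_off())"
```

```text
the job is handed in; nothing more can be done
None
```

The job is handed in: all four caps were weighed with the basket hanging level, the loaded basket is back on the board, and the key is turned back to the locked stop and left in; the hand-in returned no verdict.

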